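Load the next test coupon from the stack magazine into the clamping nest

TASK

Load the next test coupon: push the magazine's ejector slide all the way in so that the bottom coupon peeps out of the slot, let the slide spring back, and pull that coupon out, leaving the other four stacked in the magazine. Lay it flat in the sample nest under the raised clamp, crosswise to the clamp arm and pushed home against both stop bars, then bring the clamp down firmly on it. Leave the nearby weight, tin and rubber stick where they are.

Things in the scene. Friction and masses are not known exactly. Their poses are not given: they have to be found in the camera images.
- magazine: Stack magazine, fixed to the bench: steel column 111 (x) x 61 (y) mm, 112 mm high, inside 103 x 53 mm, on an 8 mm foot plate (92 wide, x -55 to 144 mm). Origin on the bench under the column's centre, z up. Exit slot in its -x face, ejector slide at its +x end. 5 coupons lie one on another on its floor, 24 mm above the bench, long side along x.
- exit_slot (a point): Middle of the exit slot on the outer front face (magazine x = -55.5 mm), 27 mm above the bench, mid-height of the bottom coupon; axes as the magazine's. Slot full width, 24 to 33 mm above the bench, so one 6 mm coupon passes. Only the bench lies before and below it. A coupon ejected by the full stroke overhangs this face by about 32 mm.
- ejector (a joint): Ejector slide of the magazine: 0 at rest, grows as it moves towards the exit (magazine -x), hard stop at 0.0395 m. Its blade moves the bottom coupon only. A light spring (1 to 3 N) sends it back when let go; with the drag of the stack the push takes about 5 to 10 N.
- ejector_knob (a point): Centre of the black knob on the ejector slide, 22 mm diameter, 61 to 82 mm above the bench, on a 12 mm post; 115 mm behind the magazine's origin at rest (48 mm clear of the column's rear face, 9 mm at full stroke). Push it from behind or pinch it. Axes as the magazine's.
- coupon_1_center (a point): Centre of the bottom coupon, the one to load: bare aluminium plate 100 (x) x 50 (y) x 6 (z) mm, about 73 g. Its -x end comes out of the slot first.
- coupon_2_center (a point): Centre of coupon 2, counted from the bottom; same plate; stays in the magazine (drops 6 mm when the bottom one is out).
- coupon_3_center (a point): Centre of coupon 3, counted from the bottom; same plate; stays in the magazine (drops 6 mm when the bottom one is out).
- coupon_4_center (a point): Centre of coupon 4, counted from the bottom; same plate; stays in the magazine (drops 6 mm when the bottom one is out).
- coupon_5_center (a point): Centre of coupon 5, counted from the bottom; same plate; stays in the magazine (drops 6 mm when the bottom one is out).
- sample_nest: Sample nest, fixed to the bench on a 15 mm packing plate of the same outline. Origin in its underside (15 mm above the bench), z up. Flat bed 10 mm above the origin, x -40 to 40, y -42 to 93 mm. Clamp cheeks x -10 to 10, y -30 to 4, 42 mm high; the clamp arm runs along +y over the bed. The -x side is open.
- nest_seat (a point): Where the centre of a coupon lies that is home: long side along the nest's x, overhanging the bed by 30 mm on the -x side; nest x -20, y 57, z 13 mm; axes as the nest's. Two fixed stop bars, 6 mm above the bed: one along y with its face at nest x = 30 (y 26 to 76), one along x with its face at y = 82 (x -28 to 28).
- sample_nest_handle (a joint): Toggle clamp of the nest, hinge along nest x at y -14, z 34 mm: 0.63 wide open (pad 45 mm over the bed), 0.48 pad 36 mm over the bed, 0 pad 4 mm over the bed; stops at about 0.03 on a 6 mm coupon. Stays where left by friction (0.25 N m). The pad comes down by pressing the arm down or raising the red handle (17 mm thick, -y side).
- clamp_arm (a point): Point on top of the clamp arm (7 mm wide, nest x -5 to 2 mm), 52 mm from the hinge towards the pad: the place to press. When closed it is at nest x -2, y 38, z 42 mm, and the pad (14 mm diameter) at x -2, y 50 mm.
- weight_1_center (a point): Bystander: centre of a brass knobbed weight, 36 mm diameter, 40 mm tall.
- felt_tin_center (a point): Bystander: centre of a round felt tin, 66 mm diameter, 30 mm tall.
- rubber_stick_1_center (a point): Bystander: centre of a pale rubber stick lying flat, 18 x 42 x 13 mm.
Mind the look-alikes: they are no part of the job. What is shaped like the part that bears coupon_5_center but brown or turquoise is not meant.

How it is judged (in metres and radians):
On the way, in this order (a step that is already met when the one before it is completed fails the run):
1. the ejector slide is pushed all the way in (value of joint ejector above 0.036 m), for 0.05 s.
2. the bottom coupon is pulled out through the slot, clear of the magazine, and the slide is back (x of coupon_1_center in the frame of magazine below -0.104 m and value of joint ejector below 0.004 m), for 0.1 s.
3. the coupon lies in the nest against both stops under the raised clamp (x of coupon_1_center in the frame of sample_nest between -0.0225 and -0.0185 m and y of coupon_1_center in the frame of sample_nest between 0.0545 and 0.0585 m and z of coupon_1_center in the frame of sample_nest between 0.0115 and 0.0145 m and angle between the x axis of coupon_1_center and the x axis of sample_nest, either way round below 0.05 rad and value of joint sample_nest_handle above 0.2 rad), for 0.1 s.
At the end, for the whole second after the job is handed in: The coupon lies flat in the nest, within 2 mm of home at both stop bars and square within 0.05 rad, the clamp down (joint below 0.07) and pressing on it; the ejector is at rest and the other four coupons lie stacked in the magazine, one thickness lower (x of coupon_1_center in the frame of sample_nest between -0.0225 and -0.0185 m and y of coupon_1_center in the frame of sample_nest between 0.0545 and 0.0585 m and z of coupon_1_center in the frame of sample_nest between 0.0115 and 0.0145 m and angle between the x axis of coupon_1_center and the x axis of sample_nest, either way round below 0.05 rad and value of joint sample_nest_handle below 0.07 rad and contact force between sample_nest_handle and coupon_1 above 0.3 N and value of joint ejector below 0.004 m and x of coupon_2_center in the frame of magazine between -0.005 and 0.005 m and z of coupon_2_center in the frame of magazine between 0.024 and 0.03 m and x of coupon_3_center in the frame of magazine between -0.005 and 0.005 m and z of coupon_3_center in the frame of magazine between 0.03 and 0.036 m and x of coupon_4_center in the frame of magazine between -0.005 and 0.005 m and z of coupon_4_center in the frame of magazine between 0.036 and 0.042 m and x of coupon_5_center in the frame of magazine between -0.005 and 0.005 m and z of coupon_5_center in the frame of magazine between 0.042 and 0.048 m); the robot touches nothing.
It fails at once if one of the other coupons leaves the stack (distance of any of coupon_2_center, coupon_3_center, coupon_4_center, coupon_5_center from where it was at the start of the episode above 0.02 m).
It fails at once if a bystander is pushed more than 15 mm (distance of any of weight_1_center, felt_tin_center, rubber_stick_1_center from where it was at the start of the episode above 0.015 m).
It also fails if it takes over 59 s, if anything falls off the work surface, if the arm or the gripper's body presses on something with over 40 N, if the wrist force passes 120 N, or if a joint passes its speed limit or range.

ROBOT

A 6-joint arm with a two-finger parallel gripper is mounted at the origin on a cart in front of the work surface, level with it; the furniture and walls round the work are solid. World frame = base frame: x ahead of the robot, y to its left, z up, the work surface at z = 0. Lengths are in mm, angles in rad, forces in N, time in s.
With the tool pointing down it reaches from about 300 to 850 mm from the base axis. Payload 5.4 kg.
Tool frame: the origin (TCP) lies midway between the tips of the shut fingers; the grasp point (between the pads) lies 19 mm behind it; x points along the fingers, y is the direction in which the jaws open and shut, and the axes are right-handed (so a half turn about x gives the same grasp; the last joint's range is limited). The gripper opens to 85 mm and grips with 20 to 120 N. Pads are 22 mm wide; open, the fingers measure 114 mm over their backs; the gripper's body (76 mm by 85 mm) begins 54 mm behind the grasp point. The pads swing forward as they close: fully open they stand 13 mm farther back than shut.
Start: joints at [1.069, 0.158, 1.597, -0, 1.386, -0.21], TCP at [165.424, 550.673, 231.299] pointing down, gripper open.
Joint ranges: [-2.91, 2.91], [-0.94, 2.29], [0.18, 2.7], [-1.29, 4.43], [0.17, 2.64], [-3, 3]. Speed limits (rad/s): [2.57, 2.57, 3.14, 3.14, 3.14, 3.14].

INTERFACE

Orientations are given as a unit quaternion [x, y, z, w].
In Python, from station import monitor, cams, manip gives the robot as it stands.
- The arm moves only by the tool play_rows, never from a script. Its argument "series" is a list of rows, each a list of 7 numbers: the shift along the tool's x, y, z in cm, then the turn, a rotation vector about the tool's x, y, z in rad, then the closure, from 0 (fully open) to 1 (shut). A call has exactly 10 rows; each row is the pose to reach, as a shift and turn from the pose commanded when the call began, along the tool's axes at that moment; what a row does not reach only later rows make up. A row lasts 1/12 s, in which the tool goes at most 41.7 mm and 7.16 degrees, less where a joint would pass 70% of its speed; a pose out of reach is approached as far as the arm can. A call with a gripper value outside its range is refused whole. The fingers move at their own pace and stop on an object; the grip force is fixed at half the most. Time passes only in rows, so rows that repeat a pose let the fingers close, or fill a call up. It gives the time, the measured TCP pose, the force and the opening at its end, in the units of the state.
- monitor.sense(): the state, without advancing time (a new reading comes with each control period).
- cams.grab_frame(name): name is "scene" or "top" or "wrist"; returns (picture, depth): 480x640x3 uint8, red, green, blue; 480x640 float32, mm along the optical axis (not along the pixel's ray), 0 where there is no reading.
- cams.camera_params(name): a dict with "fx", "fy", "cx", "cy" (pixels), "k1" (the pictures are not rectified: a ray, as slopes to the right and down, at radius r is drawn at 1 + k1 r^2 times it, then the intrinsics apply), "R" (3x3) and "t" (3): a world point X has camera coordinates R X + t. Camera axes: x right, y down, z forward; pixel columns grow to the right and rows downward; lengths in mm; the calibration is good to about 2 mm. A picture is of the moment at which its call begins: read the wrist's pose just before it. camera_params takes no time and is no camera call; for the wrist camera it gives the pose at the moment of the call.
- manip.job_done(): hands the job in, once; it reports no verdict.
Trained networks look in the newest picture that a camera, given by its name, has taken for a name from the list of things; names that differ only in an ending like _2 or _b are one class to them, and where a whole thing is asked for, a point or a joint stands for the part that bears it (a point fixed in the world has none). Each returns a list of dicts, best first, with "confidence" (0 to 1); they miss things now and then, are a little off and sometimes report something else, mostly with a low value. They report only what shows in the picture. A call takes as long as a camera call. They do not tell look-alikes from the thing itself.
- cams.search_frame(target, camera): "box" ([centre column, centre row, width, height] in pixels, round what is visible of it).
The state is a dict: "t": time; "joints": joint angles; "qd": joint speeds; "tau": joint torques, N m; "tool_pos": TCP position; "eef_rot": TCP orientation; "ft_force": force on the tool from outside, world axes, zero at the start; "wrist_torque": the same for the moment, N m; "finger_gap": finger opening in mm.
Only numpy, scipy, OpenCV 4.12 (cv2) and the standard library are available. Lean on these libraries where they do the work, as an engineer would, in place of code of your own. Each camera call takes 0.05 s, during which the arm holds its last target.

## Working session

There is one attempt and no reset: what is moved stays moved. The work goes in short steps, Python scripts to look and compute and a tool call to move; the robot and the scene stay as the last step left them, time stands still between calls to the robot, and variables do not carry over. Pictures are saved under pics/ and viewed, and the job is handed in when it is done.

Besides the shell and the picture viewer there is one more tool, called after "Call:" as name([rows], argument=value, ...), one row to a line, values as JSON. play_rows: Moves the arm, as the interface text tells. Its arguments: {"type":"object","properties":{"series":{"type":"array","items":{"type":"array","items":{"type":"number"}}}},"required":["series"]}

```bash
mkdir -p pics; ls; cat > h.py <<'E'
import numpy as np,cv2
from station import monitor,cams,manip
E
python3 - <<'E'
from h import *
print(monitor.sense())
for n in ["scene","top","wrist"]:
    p,d=cams.grab_frame(n); np.savez(f"{n}0.npz",p=p,d=d,c=cams.camera_params(n))
    cv2.imwrite(f"pics/{n}0.png",p[:,:,::-1]); print(n,cams.camera_params(n))
E
```

```text
pics
{'t': 0.0, 'joints': array([ 1.06890884e+00,  1.59044690e-01,  1.59824058e+00, -2.96555531e-05,
        1.38618759e+00, -2.10098784e-01]), 'qd': array([ 0.00081582,  0.00082316, -0.00062177,  0.00076603, -0.0007862 ,
        0.00151807]), 'tau': array([ 9.09012051e-04, -3.96004772e+01, -3.31428230e+01, -2.07591106e-04,
        8.32692225e-03, -4.04845736e-06]), 'tool_pos': array([165.14065013, 550.14830366, 230.31516342]), 'eef_rot': array([ 0.10216868,  0.69981667, -0.10342201,  0.69937263]), 'ft_force': array([-0.12652245,  0.36222557,  0.06193102]), 'wrist_torque': array([ 0.00802967,  0.01532138, -0.00209614]), 'finger_gap': 85.36475220156483}
scene {'fx': 535.6517236238227, 'fy': 535.6517236238227, 'cx': 319.3594507143291, 'cy': 239.04874660265114, 'k1': -0.11150205164446997, 'R': array([[ 0.73468918, -0.67833318, -0.00979351],
       [-0.3409035 , -0.35666779, -0.86981199],
       [ 0.5865293 ,  0.6423801 , -0.49328612]]), 't': array([-299.27244689,  277.72072236,  764.01632968])}
top {'fx': 538.6493029405759, 'fy': 538.6493029405759, 'cx': 330.09924919366114, 'cy': 238.81276752080996, 'k1': -0.057373039764953, 'R': array([[-2.63628375e-02, -9.99652016e-01,  9.21071032e-04],
       [-9.84583252e-01,  2.58060408e-02, -1.73002510e-01],
       [ 1.72918538e-01, -5.46770817e-03, -9.84920953e-01]]), 't': array([  98.49500295,  512.98041128, 1063.55076778])}
wrist {'fx': 409.6640893977615, 'fy': 409.6640893977615, 'cx': 316.9730952364954, 'cy': 236.5265770883514, 'k1': 0.02943642278753451, 'R': array([[ 0.28627681,  0.95814448, -0.00217751],
       [ 0.91250453, -0.27194591,  0.30558289],
       [ 0.29220039, -0.08946828, -0.95216299]]), 't': array([-573.30983509,  -40.28815972,  380.07551105])}
```

View pics/scene0.png

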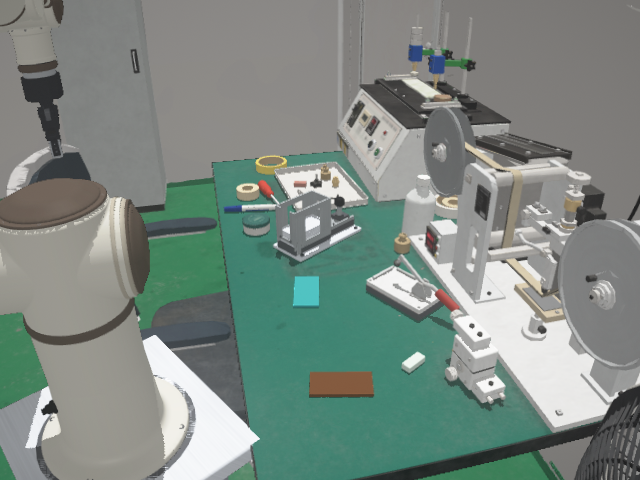

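View pics/top0.png

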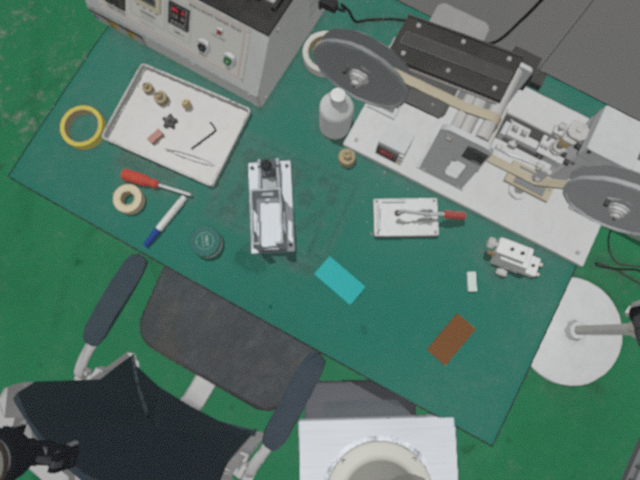

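View pics/wrist0.png

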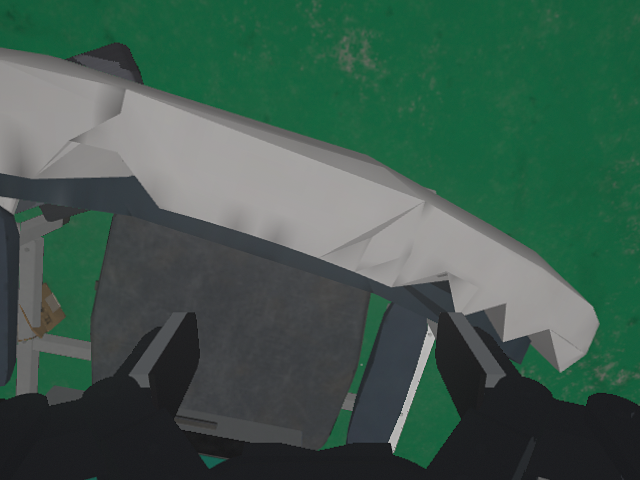

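```bash
python3 - <<'E'
from h import *
a=cv2.imread('pics/top0.png');s=cv2.imread('pics/scene0.png')
def c(im,x,y,w,h,k): return cv2.resize(im[y:y+h,x:x+w],None,fx=k,fy=k,interpolation=cv2.INTER_CUBIC)
cv2.imwrite('pics/c1.png',np.hstack([c(a,230,145,80,120,5),c(a,360,180,80,120,5)]))
cv2.imwrite('pics/c2.png',np.vstack([c(s,265,185,110,80,5)[:300],c(s,360,245,110,80,5)[:300]]))
for t in ["magazine","sample_nest","coupon_5_center","ejector_knob","weight_1_center","felt_tin_center","rubber_stick_1_center"]:
  for cm in ["top","scene"]:
    print(t,cm,[(np.round(r['box']),round(r['confidence'],2)) for r in cams.search_frame(t,cm)][:4])
E
```

```text
magazine top [(array([272., 205.,  49.,  96.]), 0.75), (array([271., 174.,  18.,  27.]), 0.42)]
magazine scene [(array([316., 226.,  91.,  71.]), 0.94), (array([342., 210.,  17.,  31.]), 0.57)]
sample_nest top [(array([419., 216.,  91.,  39.]), 0.78), (array([272., 222.,  26.,  54.]), 0.49), (array([270., 206.,  42.,  97.]), 0.22)]
sample_nest scene [(array([415., 283.,  90.,  54.]), 0.89)]
coupon_5_center top [(array([452., 341.,  47.,  46.]), 0.63), (array([268., 224.,  26.,  46.]), 0.61), (array([341., 281.,  48.,  44.]), 0.56)]
coupon_5_center scene [(array([341., 385.,  63.,  28.]), 0.85), (array([301., 224.,  38.,  16.]), 0.59)]
ejector_knob top [(array([270., 173.,  18.,  27.]), 0.62)]
ejector_knob scene [(array([340., 211.,  15.,  32.]), 0.84)]
weight_1_center top [(array([349., 158.,  17.,  18.]), 0.65), (array([270., 205.,  44.,  94.]), 0.42), (array([428., 216.,  72.,  14.]), 0.27)]
weight_1_center scene [(array([402., 244.,  13.,  21.]), 0.72), (array([312., 235.,  11.,   5.]), 0.23)]
felt_tin_center top [(array([206., 243.,  33.,  32.]), 0.61)]
felt_tin_center scene [(array([254., 223.,  25.,  28.]), 0.93)]
rubber_stick_1_center top [(array([469., 282.,   9.,  21.]), 0.76), (array([428., 217.,  74.,  13.]), 0.55)]
rubber_stick_1_center scene [(array([412., 362.,  22.,  19.]), 0.59), (array([415., 283.,  93.,  57.]), 0.49), (array([298., 236.,  32.,   7.]), 0.42)]
```

View pics/c1.png

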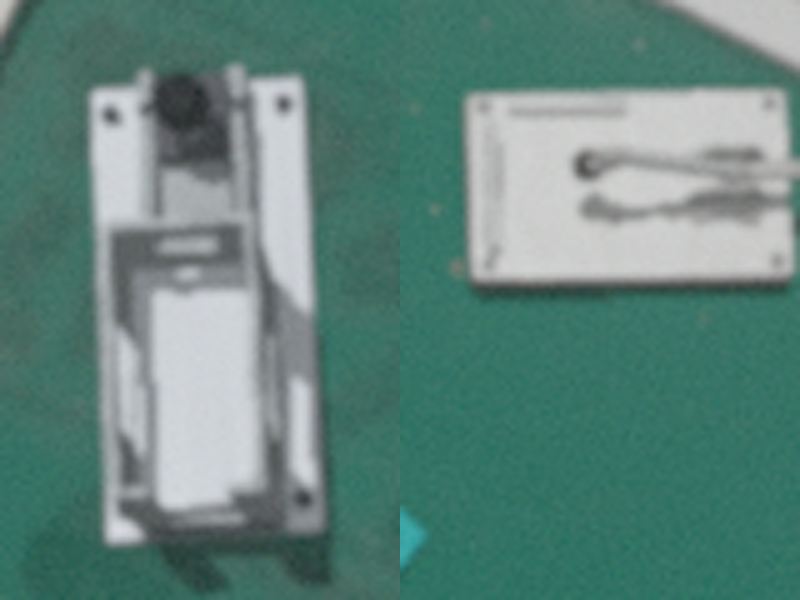

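View pics/c2.png

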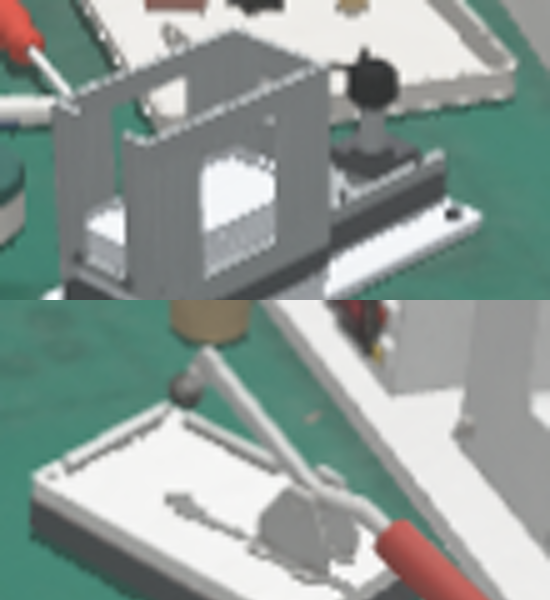

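```bash
cat >> h.py <<'E'
def undist(c,u,v):
    x=(np.asarray(u,float)-c['cx'])/c['fx'];y=(np.asarray(v,float)-c['cy'])/c['fy']
    X,Y=x.copy(),y.copy()
    for _ in range(20):
        s=1+c['k1']*(X*X+Y*Y);X=x/s;Y=y/s
    return X,Y
def cloud(c,d):
    v,u=np.mgrid[0:480,0:640];X,Y=undist(c,u,v)
    P=np.stack([X*d,Y*d,d],-1)
    return (P-c['t'])@c['R']
def ray(c,u,v,z):
    X,Y=undist(c,u,v);r=np.stack([X,Y,np.ones_like(X)],-1)@c['R'];o=-c['R'].T@c['t']
    return o+r*((z-o[2])/r[...,2])[...,None]
def proj(c,P):
    q=np.atleast_2d(P)@c['R'].T+c['t'];x=q[:,0]/q[:,2];y=q[:,1]/q[:,2];s=1+c['k1']*(x*x+y*y)
    return np.stack([c['fx']*x*s+c['cx'],c['fy']*y*s+c['cy']],-1)
def load(n):
    z=np.load(f'{n}.npz',allow_pickle=True);return z['p'],z['d'],z['c'].item()
E
python3 - <<'E'
from h import *
for n in ["top0","scene0"]:
    p,d,c=load(n);W=cloud(c,d);ok=d>0
    if n=="top0":
        m=ok&(W[...,0]>200)&(W[...,0]<420); 
        for u,v in [(340,300),(405,205),(380,230),(250,200),(270,210),(267,165),(207,243),(471,282),(349,158),(452,340)]:
            print(u,v,W[v,u].round(1),p[v,u])
    for nm,(x0,x1,y0,y1) in dict(nest=(360,445,185,250),mag=(240,310,145,265)).items():
        if n!="top0": continue
        sub=np.zeros((480,640),bool);sub[y0:y1,x0:x1]=1
        zz=W[sub&ok][:,2]
        print(nm,np.histogram(zz,bins=np.arange(-10,130,5)))
        for lo,hi in [(17,32),(4,14),(100,120)]:
            q=W[sub&ok&(W[...,2]>lo)&(W[...,2]<hi)]
            if len(q)>20: print(nm,lo,len(q),q.min(0).round(1),q.max(0).round(1),cv2.minAreaRect(q[:,:2].astype(np.float32)),np.median(q,0).round(1))
E
```

```text
340 300 [392.1  67.4   1.4] [ 43 113  97]
405 205 [587.5 -75.9  25. ] [208 208 207]
380 230 [534.5 -20.2  27.3] [186 188 187]
250 200 [585.3 240.4 110.2] [169 175 178]
270 210 [577.4 207.3  53.3] [204 209 213]
267 165 [665.  209.8  82. ] [61 65 62]
207 243 [516.2 342.6  27.9] [103 139 127]
471 282 [ 421.2 -208.    13.5] [192 203 196]
349 158 [694.   39.6  26.5] [116 105  84]
452 340 [ 302.7 -162.3    5.4] [118  81  53]
nest (array([  43, 1673, 1160,   59,   51,  133, 1088,  898,   86,   22,   17,
         22,   31,   89,   19,   24,   34,   17,   18,   17,    4,    0,
          0,    0,    0,    0,    0]), array([-10,  -5,   0,   5,  10,  15,  20,  25,  30,  35,  40,  45,  50,
        55,  60,  65,  70,  75,  80,  85,  90,  95, 100, 105, 110, 115,
       120, 125]))
nest 17 2156 [ 522.4 -163.4   17. ] [632.2  -9.2  32. ] ((577.7034912109375, -86.10920715332031), (153.4643096923828, 109.9276351928711), 89.43028259277344) [560.4 -74.2  24.7]
nest 4 147 [ 494.6 -163.2    4. ] [639.1  16.4  13.9] ((571.2069091796875, -76.22811126708984), (174.22430419921875, 136.20452880859375), 82.44435
[... 203 characters left out ...]
5,   10,    0]), array([-10,  -5,   0,   5,  10,  15,  20,  25,  30,  35,  40,  45,  50,
        55,  60,  65,  70,  75,  80,  85,  90,  95, 100, 105, 110, 115,
       120, 125]))
mag 17 363 [497.4 174.9  17.4] [697.6 239.1  32. ] ((597.6814575195312, 209.62173461914062), (199.71214294433594, 61.94929122924805), 2.356701135635376) [643.7 207.3  27.1]
mag 4 1166 [473.3 127.3   4. ] [734.7 277.5  13.9] ((604.4036254882812, 202.91966247558594), (149.63504028320312, 261.91436767578125), 89.01447296142578) [627.1 177.7   7.7]
mag 100 423 [497.  176.  100.1] [610.4 240.6 116.5] ((553.84814453125, 208.47149658203125), (112.20468139648438, 61.459808349609375), 2.0960378646850586) [562.2 214.7 110.9]
```

```bash
python3 - <<'E'
from h import *
from scipy.optimize import minimize
def fit(cn,box,z,rect,guess,grey=lambda p:p.min(-1)>130):
    p,d,c=load(cn)
    x0,x1,y0,y1=box;k=6
    q=p[y0:y1,x0:x1]
    big=cv2.resize(q,None,fx=k,fy=k,interpolation=cv2.INTER_CUBIC).astype(int)
    m=(grey(big)).astype(np.uint8)
    n,l,st,_=cv2.connectedComponentsWithStats(m);i=1+np.argmax(st[1:,4]);m=(l==i).astype(np.uint8)
    cs,_=cv2.findContours(m,cv2.RETR_EXTERNAL,cv2.CHAIN_APPROX_NONE)
    pts=max(cs,key=len)[:,0,:].astype(float)
    pts=(pts+.5)/k-.5+[x0,y0]
    Wp=ray(c,pts[:,0],pts[:,1],z)[:,:2]
    a,b,e,f=rect
    def res(g):
        C,S=np.cos(g[2]),np.sin(g[2]);r=(Wp-g[:2])@np.array([[C,-S],[S,C]])
        dd=np.stack([r[:,0]-a,b-r[:,0],r[:,1]-e,f-r[:,1]],-1)
        out=np.minimum(dd.min(1),99)
        return out
    def cost(g):
        r=np.abs(res(g));return np.sum(np.minimum(r,6)) 
    best=min((minimize(cost,np.array(guess)+np.array([dx,dy,0]),method='Nelder-Mead',options=dict(xatol=.01,fatol=.01,maxiter=4000,initial_simplex=np.array(guess)+np.array([[0,0,0],[8,0,0],[0,8,0],[0,0,.05]]))) for dx in(-4,4) for dy in (-4,4)),key=lambda o:o.fun)
    r=res(best.x);print(cn,best.x.round(4),best.fun/len(pts),(np.abs(r)<2).mean().round(2),len(pts),cv2.minAreaRect(Wp.astype(np.float32)))
    return best.x
g=[562,-102,0]
fit("top0",(362,445,188,250),25,(-40,40,-42,93),g)
fit("scene0",(355,460,250,325),25,(-40,40,-42,93),g)
fit("top0",(240,305,150,262),8,(-55,144,-46,46),[554,208,.03])
E
```

```text
top0 [ 5.621386e+02 -1.003526e+02 -1.230000e-02] 1.2126446359364207 0.92 1252 ((562.7302856445312, -82.63507843017578), (152.04019165039062, 83.1042709350586), 89.33392333984375)
scene0 [ 5.664702e+02 -1.003841e+02  3.900000e-03] 4.386773757701382 0.27 1247 ((582.505126953125, -70.88445281982422), (159.95057678222656, 137.8124542236328), 89.05229187011719)
top0 [5.543669e+02 2.094399e+02 3.000000e-02] 3.833386746845587 0.37 3049 ((600.4133911132812, 210.76907348632812), (207.9031219482422, 94.7648696899414), 2.176677942276001)
```

```bash
cat > ov.py <<'E'
from h import *
def rot(a): return np.array([[np.cos(a),-np.sin(a)],[np.sin(a),np.cos(a)]])
def W(f,P):
    P=np.atleast_2d(P).astype(float);o=P.copy();o[:,:2]=P[:,:2]@rot(f[2]).T+f[:2];o[:,2]+=f[3];return o
def rect(a,b,e,f,z): return [(a,e,z),(b,e,z),(b,f,z),(a,f,z)]
def draw(cn,f,polys,box,k,out,pts=()):
    p,d,c=load(cn);x0,x1,y0,y1=box
    im=cv2.resize(p[y0:y1,x0:x1,::-1],None,fx=k,fy=k,interpolation=cv2.INTER_CUBIC).copy()
    for P,col in polys:
        q=(proj(c,W(f,P))+.5-[x0,y0])*k
        cv2.polylines(im,[np.round(q*8).astype(np.int32)],True,col,1,cv2.LINE_AA,3)
    for P in pts:
        q=((proj(c,W(f,P))+.5-[x0,y0])*k)[0].round().astype(int);cv2.circle(im,tuple(int(v) for v in q),3,(0,0,255),1)
    cv2.imwrite(out,im)
E
cat > ov1.py <<'E'
from ov import *
N=(562.1,-100.4,-.0123,15); M=(553.9,208.6,.036,0)
np_=[(rect(-40,40,-42,93,10),(0,0,255)),(rect(30,36,26,76,16),(255,0,0)),(rect(-28,28,82,88,16),(0,255,0)),(rect(-40,40,-42,93,-15),(0,255,255))]
mp=[(rect(-55.5,55.5,-30.5,30.5,112),(0,0,255)),(rect(-55,144,-46,46,8),(255,0,0))]
draw("top0",N,np_,(360,450,185,245),8,"pics/n_top.png",[(-2,50,60)])
draw("scene0",N,np_,(360,460,245,320),8,"pics/n_sc.png")
draw("top0",M,mp,(240,310,145,265),5,"pics/m_top.png",[(115,0,82)])
draw("scene0",M,mp,(265,370,180,265),7,"pics/m_sc.png",[(115,0,82)])
a=cv2.imread("pics/n_top.png");b=cv2.imread("pics/m_top.png")
E
python3 ov1.py
```

```text
(no output)
```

View pics/n_top.png

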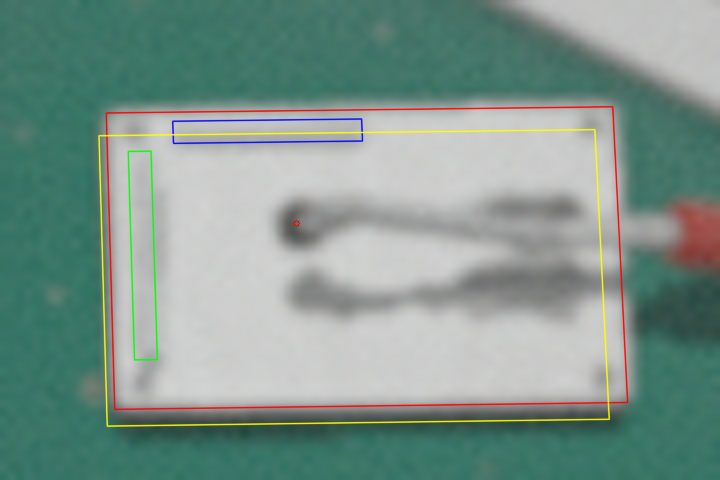

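View pics/n_sc.png

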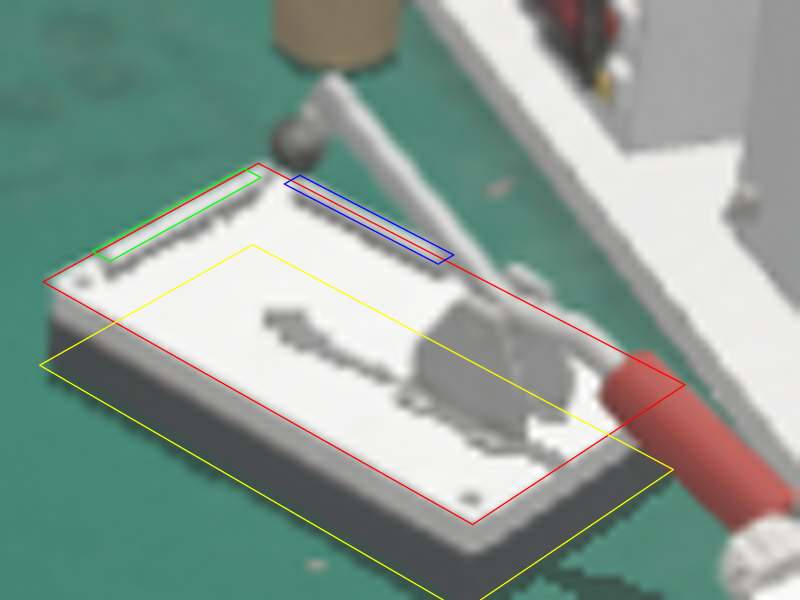

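View pics/m_top.png

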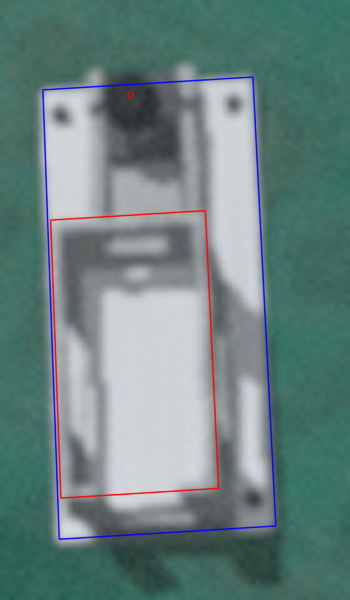

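View pics/m_sc.png

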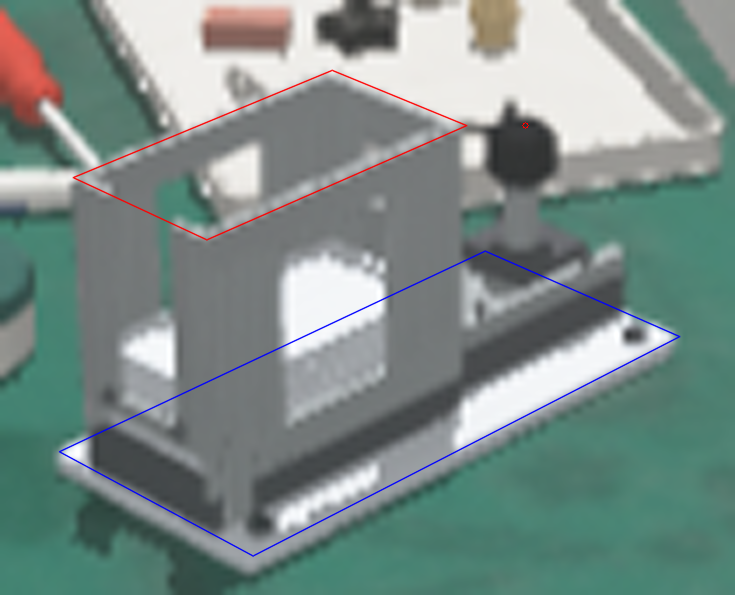

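```bash
cat > mv.py <<'E'
from h import *
import sys,json
from scipy.spatial.transform import Rotation as Ro
# tool frame: desired R from yaw (tool z dir), tilt a (finger pointing +x by a)
N=np.array((562.1,-100.4,-.0123,15)); M=np.array((553.9,208.6,.036,0))
def frame(f,P):
    C,S=np.cos(f[2]),np.sin(f[2]);return np.array([f[0]+C*P[0]-S*P[1],f[1]+S*P[0]+C*P[1],f[3]+P[2]])
def toolR(yaw,tilt=0,flip=1):
    x=np.array([np.sin(tilt),0,-np.cos(tilt)]);y=np.array([0,flip*1.,0]);z=np.cross(x,y)
    return Ro.from_euler('z',yaw).as_matrix()@np.stack([x,y,z],1)
def cur(): return np.array(json.load(open('cmd.json'))['p']),np.array(json.load(open('cmd.json'))['R'])
def save(p,R): json.dump(dict(p=list(map(float,p)),R=np.asarray(R).tolist()),open('cmd.json','w'))
def rel(p,R=None):
    pc,Rc=cur();R=Rc if R is None else R
    s=Rc.T@(np.asarray(p)-pc)/10;w=Ro.from_matrix(Rc.T@R).as_rotvec()
    return np.r_[s,w].round(3)
def apply(row):
    pc,Rc=cur();p=pc+Rc@(np.array(row[:3])*10);R=Rc@Ro.from_rotvec(row[3:6]).as_matrix();save(p,R);return p,R
def st():
    s=monitor.sense();R=Ro.from_quat(s['eef_rot']).as_matrix();print('t',round(s['t'],2),'pos',s['tool_pos'].round(1),'F',s['ft_force'].round(1),'gap',round(s['finger_gap'],1),'j',s['joints'].round(2));return s,R
E
python3 - <<'E'
from mv import *
s,R=st();print(R.round(3))
save([165.424,550.673,231.299],R)
p,d,c=load("top0");W=cloud(c,d);ok=d>0
m=ok&(W[...,0]>600)&(W[...,0]<800)&(W[...,1]>120)&(W[...,1]<320)&(W[...,2]>40)
q=W[m]
H,xe,ye=np.histogram2d(q[:,0],q[:,1],bins=[np.arange(600,801,20),np.arange(120,321,20)])
print(H.astype(int))
tgt=frame(M,(160,0,140));print(tgt,frame(M,(147,0,62)))
for f in(1,-1):print(f,rel(tgt,toolR(M[2],0,f)))
E
```

```text
t 0.85 pos [165.4 550.7 231.3] F [ 0.5  0.3 -0.7] gap 85.6 j [ 1.07  0.16  1.6  -0.    1.39 -0.21]
[[ 0.     0.288  0.958]
 [ 0.     0.958 -0.288]
 [-1.     0.     0.   ]]
[[  0   0  10  89 113 111   4   0   0   0]
 [  0   0   0   0   0   0   0   0   0   0]
 [  0   0   0   1  20   2   0   0   0   0]
 [  0   0   0   1  90  18   0   0   0   0]
 [  0   0   0   2   0   0   0   0   0   0]
 [  0   0   0   0   0   0   0   0   0   0]
 [  0   0   0   0   0   0   0   0   0   0]
 [  0   0   0   0   0   0   0   0   0   0]
 [  0   0   0   0   0   0   0   0   0   0]
 [  0   0   0   0   0   0   0   0   0   0]]
[713.7963312  214.35875592 140.        ] [700.80475429 213.890857    62.        ]
1 [  9.13  -16.434  62.194  -0.328   0.     -0.   ]
-1 [  9.13  -16.434  62.194   2.814  -0.     -0.   ]
```

Call:
play_rows([
  [0.2,-1.0,3.8,-0.03,0,0,1],
  [0.4,-2.0,7.6,-0.06,0,0,1],
  [0.6,-3.0,11.4,-0.1,0,0,1],
  [0.8,-4.0,15.2,-0.13,0,0,1],
  [1.0,-5.0,19.0,-0.16,0,0,1],
  [1.2,-6.0,22.8,-0.2,0,0,1],
  [1.4,-7.0,26.6,-0.23,0,0,1],
  [1.6,-8.0,30.4,-0.26,0,0,1],
  [1.8,-9.0,34.2,-0.3,0,0,1],
  [2.0,-10.0,38.0,-0.328,0,0,1],
])

```text
t: 1.68
tool_pos: [502.1, 344.3, 211.3]
eef_rot: [-0.013, 0.707, 0.013, 0.707]
ft_force: [-0.5, 0.1, -0.4]
finger_gap: -0.2
```

```bash
python3 - <<'E'
from mv import *
print(apply([2,-10,38,-.328,0,0])[0]);s,R=st();print(R.round(3))
tgt=frame(M,(160,0,150));print(rel(tgt,toolR(M[2],0,1)))
E
```

```text
[500.59216969 345.58208466 211.29863814]
t 1.68 pos [502.1 344.3 211.3] F [-0.5  0.1 -0.4] gap -0.2 j [ 0.4   0.26  1.52  0.    1.36 -1.21]
[[ 0.    -0.038  0.999]
 [ 0.     0.999  0.038]
 [-1.     0.     0.   ]]
[  6.13  -13.885  20.832   0.      0.     -0.   ]
```

Call:
play_rows([
  [0,-2.3,3.4,0,0,0,1],
  [0,-4.6,6.9,0,0,0,1],
  [0,-6.9,10.4,0,0,0,1],
  [0,-9.2,13.9,0,0,0,1],
  [0,-11.5,17.4,0,0,0,1],
  [1,-13.9,20.8,0,0,0,1],
  [4,-13.9,20.8,0,0,0,1],
  [6.1,-13.9,20.8,0,0,0,1],
  [6.1,-13.9,20.8,0,0,0,1],
  [6.1,-13.9,20.8,0,0,0,1],
])

```text
t: 2.52
tool_pos: [712.3, 214.1, 148.4]
eef_rot: [-0.013, 0.708, 0.013, 0.706]
ft_force: [-0.8, -0.2, 0.8]
finger_gap: 0.3
```

```bash
python3 - <<'E'
from mv import *
print(apply([6.1,-13.9,20.8,0,0,0])[0]);s,R=st()
p,d=cams.grab_frame("wrist");c=cams.camera_params("wrist");np.savez("wrist1.npz",p=p,d=d,c=c);cv2.imwrite("pics/wrist1.png",p[:,:,::-1])
p,d=cams.grab_frame("scene");cv2.imwrite("pics/scene1.png",p[:,:,::-1])
tgt=frame(M,(147,0,63));print(rel(tgt));print(proj(c,frame(M,(115,0,82))))
E
```

```text
[713.48673553 214.20144308 150.29838525]
t 2.52 pos [712.3 214.1 148.4] F [-0.8 -0.2  0.8] gap 0.3 j [ 0.13  0.66  1.11  0.    1.38 -1.48]
[ 8.73   0.015 -1.269  0.     0.     0.   ]
[[317.99258355 174.34419567]]
```

View pics/wrist1.png

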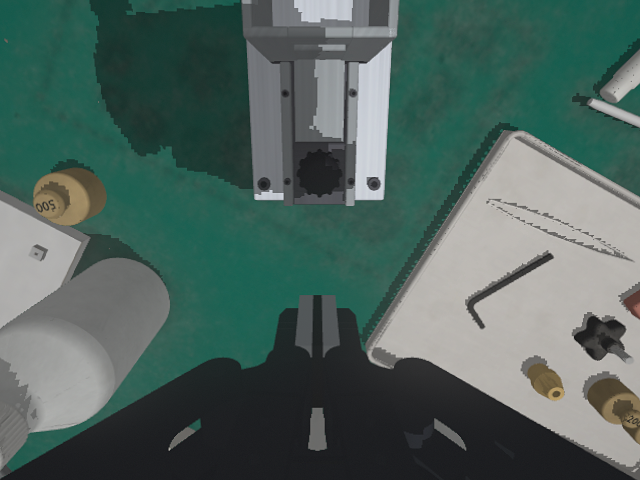

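View pics/scene1.png

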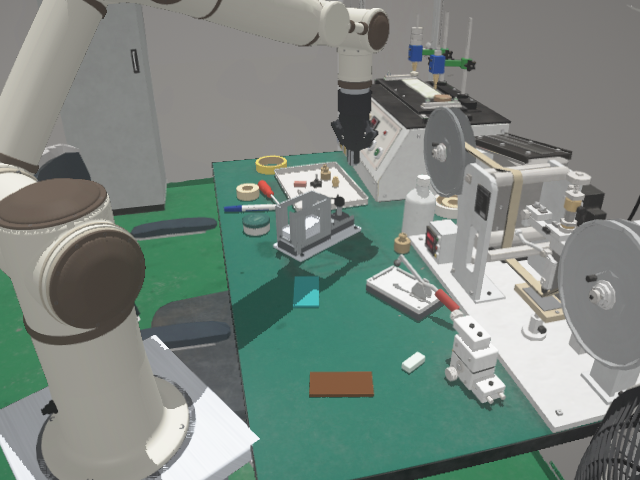

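Call:
play_rows([
  [3,0,0,0,0,0,1],
  [6,0,0,0,0,0,1],
  [8.7,0,0,0,0,0,1],
  [8.7,0,-0.6,0,0,0,1],
  [8.7,0,-1.3,0,0,0,1],
  [8.7,0,-2.2,0,0,0,1],
  [8.7,0,-3.2,0,0,0,1],
  [8.7,0,-4.2,0,0,0,1],
  [8.7,0,-5.2,0,0,0,1],
  [8.7,0,-5.9,0,0,0,1],
])

```text
t: 3.45
tool_pos: [657.0, 212.7, 67.8]
eef_rot: [-0.013, 0.704, 0.013, 0.71]
ft_force: [6.3, 0.4, -2.1]
finger_gap: 0.1
```

```bash
python3 - <<'E'
from mv import *
print(apply([8.7,0,-5.9,0,0,0])[0]);s,R=st()
tgt=frame(M,(97.5,0,63));print(rel(tgt))
p,d=cams.grab_frame("wrist");c=cams.camera_params("wrist");np.savez("wrist2.npz",p=p,d=d,c=c);cv2.imwrite("pics/wrist2.png",p[:,:,::-1])
E
```

```text
[654.52639039 212.06817134  63.29765622]
t 3.45 pos [657.  212.7  67.8] F [ 6.3  0.4 -2.1] gap 0.1 j [ 0.14  0.6   1.37 -0.    1.17 -1.47]
[ 0.03   0.016 -0.319  0.     0.     0.   ]
```

View pics/wrist2.png

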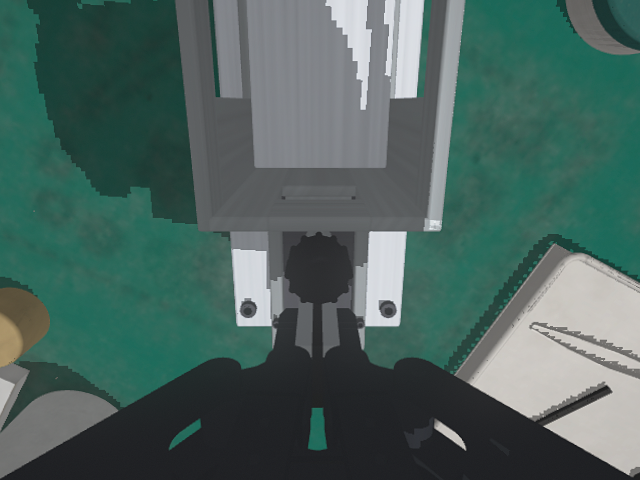

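Call:
play_rows([
  [0,0,-0.1,0,0,0,1],
  [0,0,-0.3,0,0,0,1],
  [0,0,-0.4,0,0,0,1],
  [0,0,-0.5,0,0,0,1],
  [0,0,-0.6,0,0,0,1],
  [0,0,-0.7,0,0,0,1],
  [0,0,-0.8,0,0,0,1],
  [0,0,-0.8,0,0,0,1],
  [0,0,-0.8,0,0,0,1],
  [0,0,-0.8,0,0,0,1],
])

```text
t: 4.33
tool_pos: [650.6, 212.4, 67.5]
eef_rot: [-0.012, 0.704, 0.013, 0.71]
ft_force: [6.6, 0.6, 3.2]
finger_gap: -0.2
```

```bash
python3 - <<'E'
from mv import *
print(apply([0,0,-.8,0,0,0])[0]);s,R=st()
p,d=cams.grab_frame("wrist");c=cams.camera_params("wrist");np.savez("wrist3.npz",p=p,d=d,c=c);cv2.imwrite("pics/wrist3.png",p[:,:,::-1])
E
```

```text
[646.53163031 211.77866945  63.29755737]
t 4.33 pos [650.6 212.4  67.5] F [6.6 0.6 3.2] gap -0.2 j [ 0.14  0.58  1.39  0.    1.16 -1.47]
```

View pics/wrist3.png

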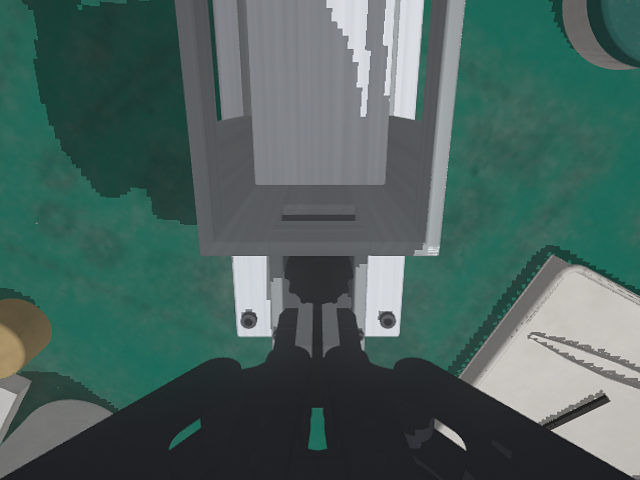

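Call:
play_rows([
  [0,0,-0.1,0,0,0,1],
  [0,0,-0.2,0,0,0,1],
  [0,0,-0.3,0,0,0,1],
  [0,0,-0.4,0,0,0,1],
  [0,0,-0.5,0,0,0,1],
  [0,0,-0.6,0,0,0,1],
  [0,0,-0.7,0,0,0,1],
  [0,0,-0.8,0,0,0,1],
  [0,0,-0.8,0,0,0,1],
  [0,0,-0.8,0,0,0,1],
])

```text
t: 5.22
tool_pos: [649.3, 212.3, 68.3]
eef_rot: [-0.011, 0.698, 0.014, 0.716]
ft_force: [29.8, 3.5, -13.0]
finger_gap: -0.2
```

```bash
python3 - <<'E'
from mv import *
print(apply([0,0,-.8,0,0,0])[0]);s,R=st()
p,d=cams.grab_frame("scene");cv2.imwrite("pics/scene4.png",cv2.resize(p[180:270,260:380,::-1],None,fx=6,fy=6,interpolation=cv2.INTER_CUBIC))
E
```

```text
[638.53687024 211.48916755  63.29745851]
t 5.22 pos [649.3 212.3  68.3] F [ 29.8   3.5 -13. ] gap -0.2 j [ 0.14  0.57  1.41  0.    1.14 -1.47]
```

View pics/scene4.png

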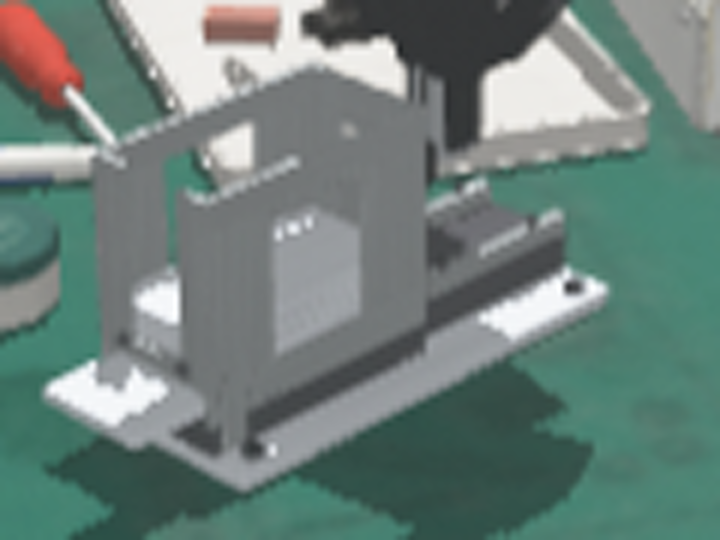

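Call:
play_rows([
  [0,0,1.5,0,0,0,1],
  [0,0,3.0,0,0,0,1],
  [0,0,4.5,0,0,0,1],
  [0,0,6.0,0,0,0,1],
  [0,0,7.5,0,0,0,1],
  [-3,0,7.5,0,0,0,1],
  [-6.5,0,7.5,0,0,0,1],
  [-10,0,7.5,0,0,0,1],
  [-12.5,0,6,0,0,0,1],
  [-13.5,0,3,0,0,0,1],
])

```text
t: 6.1
tool_pos: [672.2, 212.6, 205.6]
eef_rot: [-0.012, 0.703, 0.013, 0.711]
ft_force: [0.8, 0.2, 1.1]
finger_gap: -0.1
```

```bash
python3 - <<'E'
from mv import *
print(apply([-13.5,0,3,0,0,0])[0]);s,R=st()
p,d=cams.grab_frame("scene");c=cams.camera_params("scene");np.savez("scene5.npz",p=p,d=d,c=c)
p,d=cams.grab_frame("top");c=cams.camera_params("top");np.savez("top5.npz",p=p,d=d,c=c)
from ov import draw,rect
Mt=tuple(M);cp=[(rect(-87.5,-55.5,-25,25,30),(0,0,255)),(rect(-55,144,-46,46,8),(255,0,0))]
draw("scene5",Mt,cp,(260,380,180,270),6,"pics/scene5.png");draw("top5",Mt,cp,(225,325,190,280),6,"pics/top5.png")
a=np.radians(25);R2=toolR(M[2],a)
g=frame(M,(-80,0,27))+R2[:,0]*22
print("grasp tcp",g,"rel",rel(g,R2))
g2=frame(M,(-80,0,27))+R2[:,0]*22+R2[:,0]*-100
print("pre",g2,rel(g2,R2))
E
```

```text
[668.51565265 212.5719992  198.29782918]
t 6.1 pos [672.2 212.6 205.6] F [0.8 0.2 1.1] gap -0.1 j [ 0.14  0.5   1.22  0.    1.41 -1.47]
grasp tcp [483.24341196 206.05526341   7.06122869] rel [ 1.9123e+01  1.9000e-02 -1.8539e+01  0.0000e+00 -4.3600e-01 -0.0000e+00]
pre [441.0089685  204.53416627  97.69200739] [ 1.0060e+01  2.0000e-02 -2.2765e+01  0.0000e+00 -4.3600e-01 -0.0000e+00]
```

View pics/scene5.png

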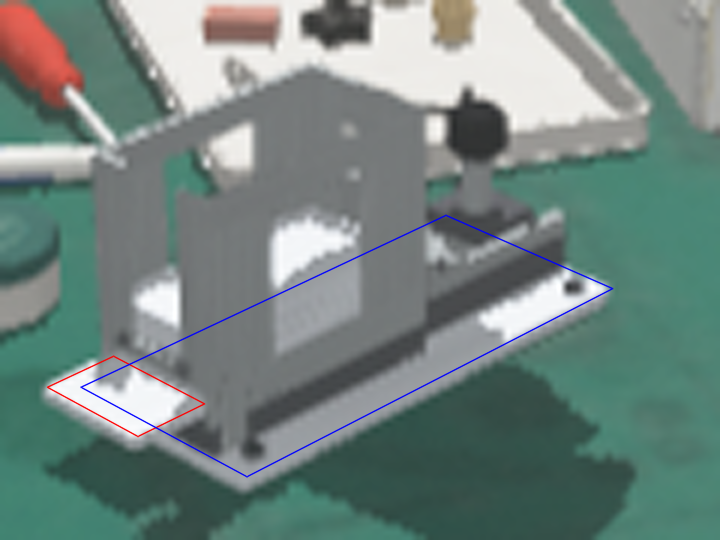

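View pics/top5.png

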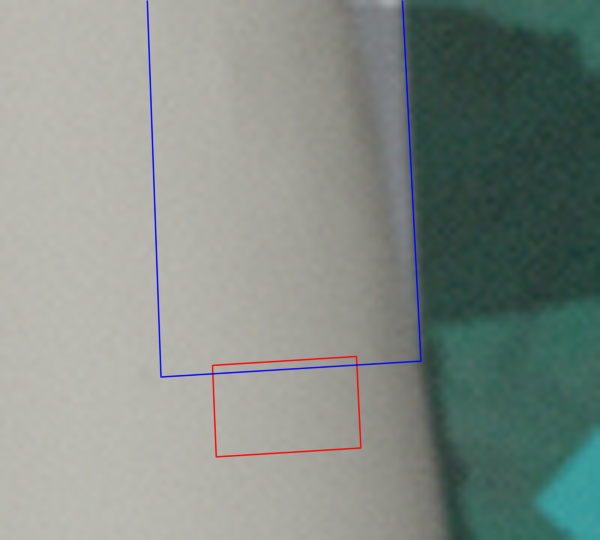

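Call:
play_rows([
  [0,0,-2.5,0,0,0,1],
  [0,0,-5,0,0,0,1],
  [0,0,-8,0,0,0,1],
  [0,0,-11,0,-0.08,0,1],
  [0,0,-14,0,-0.15,0,1],
  [0,0,-17,0,-0.22,0,0.5],
  [0,0,-20,0,-0.3,0,0],
  [0,0,-22.8,0,-0.37,0,0],
  [2,0,-23.5,0,-0.436,0,0],
  [4,0,-23.5,0,-0.436,0,0],
])

```text
t: 7.03
tool_pos: [430.4, 204.6, 157.6]
eef_rot: [-0.01, 0.536, 0.016, 0.844]
ft_force: [-0.1, -0.5, -0.9]
finger_gap: 60.5
```

```bash
python3 - <<'E'
from mv import *
print(apply([4,0,-23.5,0,-.436,0])[0]);s,R=st();print(R.round(3))
p,d=cams.grab_frame("wrist");c=cams.camera_params("wrist");np.savez("wrist6.npz",p=p,d=d,c=c)
from ov import draw,rect
cp=[(rect(-87.5,-55.5,-25,25,30),(0,0,255)),(rect(-55,144,-46,46,8),(255,0,0)),(rect(-55.5,55.5,-30.5,30.5,112),(0,255,0))]
draw("wrist6",tuple(M),cp,(0,640,0,480),1,"pics/wrist6.png")
a=np.radians(25);R2=toolR(M[2],a)
for b in(100,60,0):
    g=frame(M,(-80,0,27))+R2[:,0]*(22-b);print(b,g,rel(g,R2))
E
```

```text
[433.67004003 204.06871077 158.29492532]
t 7.03 pos [430.4 204.6 157.6] F [-0.1 -0.5 -0.9] gap 60.5 j [ 0.25 -0.34  2.27 -0.12  0.78 -1.29]
[[ 0.424 -0.038  0.905]
 [ 0.017  0.999  0.035]
 [-0.905  0.     0.424]]
100 [441.0089685  204.53416627  97.69200739] [ 5.804  0.02  -1.893  0.    -0.    -0.   ]
60 [457.90274588 205.14260513  61.43969591] [ 9.804  0.019 -1.892  0.    -0.    -0.   ]
0 [483.24341196 206.05526341   7.06122869] [15.804  0.019 -1.89   0.    -0.    -0.   ]
```

View pics/wrist6.png

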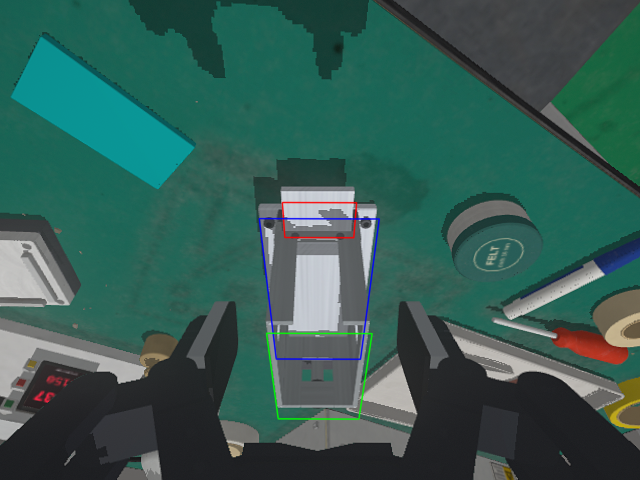

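```bash
python3 - <<'E'
from mv import *
s,R=st();c=cams.camera_params("wrist");p,d=cams.grab_frame("wrist");np.savez("wrist7.npz",p=p,d=d,c=c);s,R=st()
from ov import draw,rect
cp=[(rect(-87.5,-55.5,-25,25,30),(0,0,255)),(rect(-55,144,-46,46,8),(255,0,0)),(rect(-55.5,55.5,-30.5,30.5,112),(0,255,0))]
draw("wrist7",tuple(M),cp,(200,440,150,450),2,"pics/wrist7.png")
W=cloud(c,d)
for u,v in [(318,188),(318,195),(318,205),(318,215),(318,265),(318,290)]:print(W[v,u].round(1))
E
```

```text
t 7.08 pos [428.8 203.7 152.9] F [-2.1 -1.6 -1.7] gap 67.9 j [ 0.25 -0.33  2.27 -0.12  0.78 -1.29]
t 7.13 pos [430.4 203.7 155. ] F [ 0.6 -0.2 -0.6] gap 74.3 j [ 0.24 -0.33  2.27 -0.12  0.79 -1.29]
[ 4.769e+02  2.055e+02 -2.000e-01]
[464.7 205.   24.9]
[469.7 205.2  29.5]
[478.1 205.6  30.1]
[504.2 206.6  52.9]
[530.3 207.7  53.4]
```

View pics/wrist7.png

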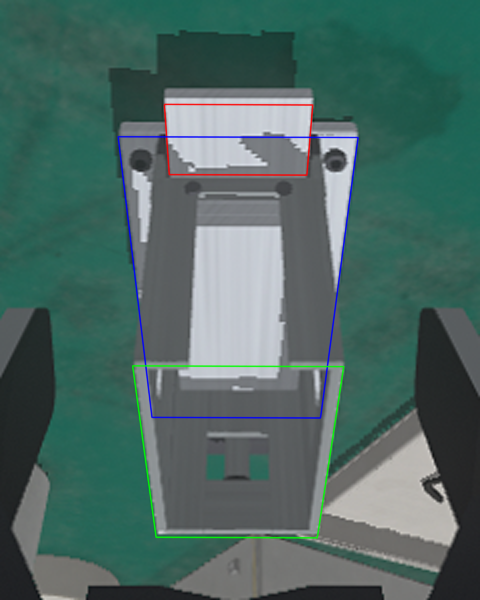

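```bash
sed -i 's/M=np.array((553.9/M=np.array((552.4/' mv.py; python3 - <<'E'
from mv import *
s,R=st()
a=np.radians(25);R2=toolR(M[2],a)
for b in(15,0):
    g=frame(M,(-80,0,27))+R2[:,0]*(22-b);print(b,g,rel(g,R2))
E
```

```text
t 7.13 pos [430.4 203.7 155. ] F [ 0.6 -0.2 -0.6] gap 74.3 j [ 0.24 -0.33  2.27 -0.12  0.79 -1.29]
15 [475.40824544 205.82709884  20.65584549] [14.24   0.024 -2.026  0.    -0.    -0.   ]
0 [481.74341196 206.05526341   7.06122869] [15.74   0.024 -2.026  0.    -0.    -0.   ]
```

Call:
play_rows([
  [2,0,-1.0,0,0,0,0],
  [4,0,-2.0,0,0,0,0],
  [6,0,-2.0,0,0,0,0],
  [8,0,-2.0,0,0,0,0],
  [10,0,-2.0,0,0,0,0],
  [12,0,-2.0,0,0,0,0],
  [13.5,0,-2.0,0,0,0,0],
  [14.2,0,-2.0,0,0,0,0],
  [14.2,0,-2.0,0,0,0,0],
  [14.2,0,-2.0,0,0,0,0],
])

```text
t: 7.97
tool_pos: [476.7, 205.7, 22.0]
eef_rot: [-0.01, 0.537, 0.015, 0.843]
ft_force: [-0.4, -0.3, 0.2]
finger_gap: 85.6
```

```bash
python3 - <<'E'
from mv import *
print(apply([14.2,0,-2,0,0,0])[0]);s,R=st();print(R.round(3))
c=cams.camera_params("wrist");p,d=cams.grab_frame("wrist");np.savez("wrist8.npz",p=p,d=d,c=c);s,R=st()
from ov import draw,rect
cp=[(rect(-87.5,-55.5,-25,25,30),(0,0,255)),(rect(-55,144,-46,46,8),(255,0,0)),(rect(-55.5,55.5,-30.5,30.5,112),(0,255,0))]
draw("wrist8",tuple(M),cp,(0,640,0,480),1,"pics/wrist8.png")
a=np.radians(25);R2=toolR(M[2],a)
g=frame(M,(-80,0,27))+R2[:,0]*22;print(g,rel(g,R2))
E
```

```text
[475.48428718 205.58565314  21.13345981]
t 7.97 pos [476.7 205.7  22. ] F [-0.4 -0.3  0.2] gap 85.6 j [ 0.22  0.08  2.23 -0.2   0.41 -1.22]
[[ 0.423 -0.036  0.906]
 [ 0.015  0.999  0.032]
 [-0.906 -0.     0.423]]
t 8.02 pos [476.6 205.8  22.4] F [ 0.3  0.1 -0.2] gap 85.5 j [ 0.22  0.08  2.23 -0.2   0.41 -1.22]
[481.74341196 206.05526341   7.06122869] [ 1.54   0.024 -0.026  0.    -0.    -0.   ]
```

View pics/wrist8.png

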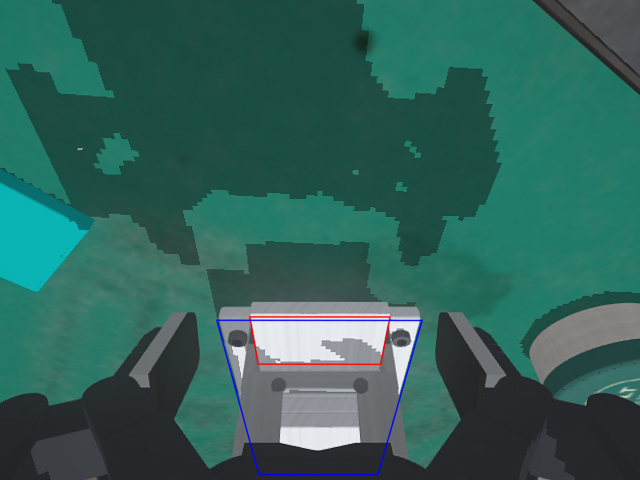

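Call:
play_rows([
  [0.6,0,0,0,0,0,0],
  [1.2,0,-0.05,0,0,0,0],
  [1.5,0,-0.05,0,0,0,0],
  [1.5,0,-0.05,0,0,0,0],
  [1.5,0,-0.05,0,0,0,0.3],
  [1.5,0,-0.05,0,0,0,0.6],
  [1.5,0,-0.05,0,0,0,0.8],
  [1.5,0,-0.05,0,0,0,0.8],
  [1.5,0,-0.05,0,0,0,0.8],
  [1.5,0,-0.05,0,0,0,0.8],
])

```text
t: 8.85
tool_pos: [481.5, 205.9, 7.8]
eef_rot: [-0.01, 0.537, 0.015, 0.843]
ft_force: [-3.8, 0.3, 4.9]
finger_gap: 48.5
```

```bash
python3 - <<'E'
from mv import *
print(apply([1.5,0,-.05,0,0,0])[0]);s,R=st();print(R.round(3))
c=cams.camera_params("wrist");p,d=cams.grab_frame("wrist");np.savez("wrist9.npz",p=p,d=d,c=c);s,R=st()
cv2.imwrite("pics/wrist9.png",p[:,:,::-1])
print(rel(cur()[0]+[-78,-2.8,0]),rel(cur()[0]+[-78,-2.8,6]))
E
```

```text
[481.36212701 205.7987789    7.32565128]
t 8.85 pos [481.5 205.9   7.8] F [-3.8  0.3  4.9] gap 48.5 j [ 0.22  0.13  2.22 -0.21  0.38 -1.21]
[[ 0.422 -0.036  0.906]
 [ 0.015  0.999  0.033]
 [-0.906  0.     0.423]]
t 8.9 pos [481.5 205.9   7.9] F [-3.7 -0.8  4.4] gap 48.3 j [ 0.22  0.13  2.22 -0.21  0.38 -1.21]
[-3.296e+00  2.000e-03 -7.075e+00  0.000e+00  0.000e+00  0.000e+00] [-3.840e+00  2.000e-03 -6.821e+00  0.000e+00  0.000e+00  0.000e+00]
```

View pics/wrist9.png

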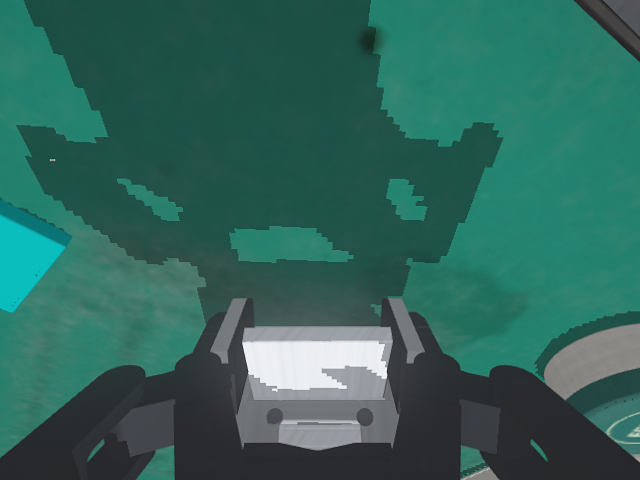

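Call:
play_rows([
  [-0.17,0,-0.36,0,0,0,0.8],
  [-0.5,0,-1.08,0,0,0,0.8],
  [-0.84,0,-1.8,0,0,0,0.8],
  [-1.18,0,-2.54,0,0,0,0.8],
  [-1.6,0,-3.44,0,0,0,0.8],
  [-2.03,0,-4.35,0,0,0,0.8],
  [-2.45,0,-5.26,0,0,0,0.8],
  [-2.87,0,-6.17,0,0,0,0.8],
  [-3.3,0,-7.08,0,0,0,0.8],
  [-3.63,0,-7.8,0,0,0,0.8],
])

```text
t: 9.73
tool_pos: [392.7, 202.3, 6.2]
eef_rot: [-0.01, 0.539, 0.015, 0.842]
ft_force: [-0.6, -0.3, -0.6]
finger_gap: 48.4
```

```bash
python3 - <<'E'
from mv import *
print(apply([-3.63,0,-7.8,0,0,0])[0]);s,R=st();print(R.round(3))
c=cams.camera_params("wrist");p,d=cams.grab_frame("wrist");np.savez("wrist10.npz",p=p,d=d,c=c);s,R=st()
cv2.imwrite("pics/wrist10.png",p[:,:,::-1])
c=cams.camera_params("scene");p,d=cams.grab_frame("scene");np.savez("scene10.npz",p=p,d=d,c=c)
cv2.imwrite("pics/scene10.png",cv2.resize(p[150:330,220:460,::-1],None,fx=3,fy=3,interpolation=cv2.INTER_CUBIC))
E
```

```text
[395.38541108 202.68543765   7.28792634]
t 9.73 pos [392.7 202.3   6.2] F [-0.6 -0.3 -0.6] gap 48.4 j [ 0.27 -0.07  2.42 -0.27  0.38 -1.11]
[[ 0.419 -0.036  0.907]
 [ 0.014  0.999  0.033]
 [-0.908 -0.001  0.42 ]]
t 9.78 pos [391.4 202.1   5.6] F [-1.5 -0.7 -1.7] gap 48.5 j [ 0.27 -0.07  2.42 -0.27  0.38 -1.11]
```

View pics/wrist10.png

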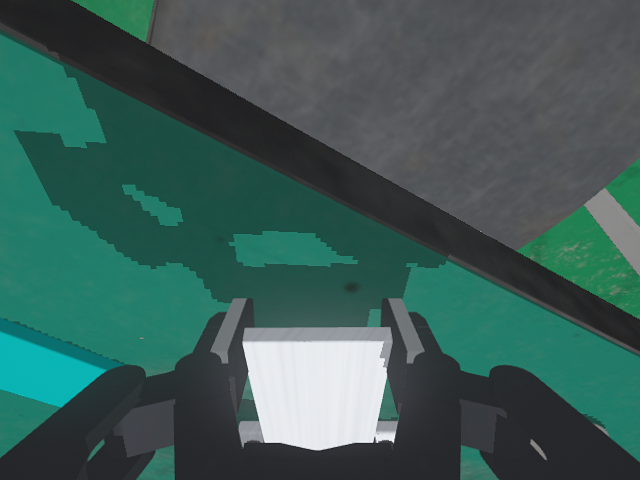

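View pics/scene10.png

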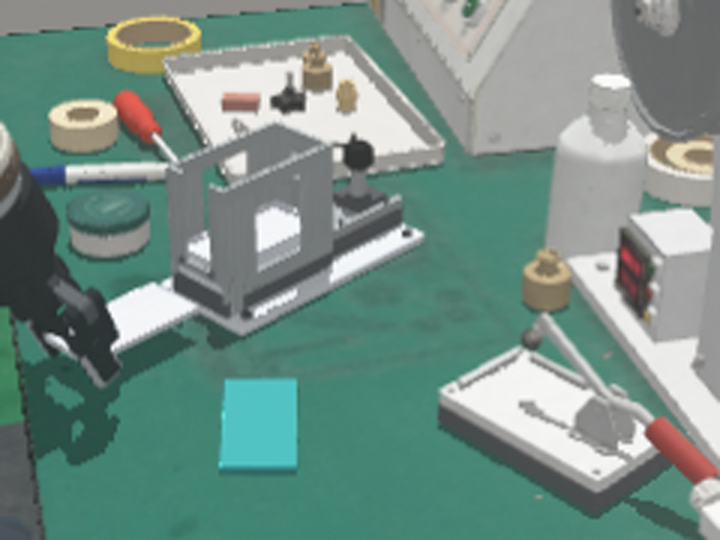

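```bash
python3 - <<'E'
from mv import *
s,R=st()
a=np.radians(25);R2=toolR(N[2],a)
for c in [(-95,53,60),(-95,53,8)]:
    g=frame(N,(c[0]-33.5,c[1],c[2]-15+8.8));print(g,rel(g,R2))
print(rel(cur()[0]+[0,0,50]))
E
```

```text
t 9.83 pos [392.7 202.4   6.1] F [-0.1 -0.5 -0.6] gap 48.6 j [ 0.27 -0.07  2.42 -0.27  0.38 -1.11]
[434.26160382 -45.82349899  68.8       ] [-4.3150e+00 -2.4975e+01  5.3040e+00  4.4000e-02 -0.0000e+00 -2.1000e-02]
[434.26160382 -45.82349899  16.8       ] [ 3.9800e-01 -2.4975e+01  3.1080e+00  4.4000e-02 -0.0000e+00 -2.1000e-02]
[-4.532  0.     2.112  0.     0.     0.   ]
```

Call:
play_rows([
  [-1.5,0,0.7,0,0,0,0.8],
  [-3.2,0,1.5,0,0,0,0.8],
  [-4.9,-1,2.3,0,0,0,0.8],
  [-5.2,-4,2.4,0,0,0,0.8],
  [-5.2,-8,2.6,0,0,0,0.8],
  [-5.2,-11.5,3.2,0.01,0,0,0.8],
  [-5.0,-15,3.9,0.02,0,-0.01,0.8],
  [-4.8,-18.5,4.4,0.03,0,-0.02,0.8],
  [-4.5,-22,4.9,0.044,0,-0.021,0.8],
  [-4.3,-25,5.3,0.044,0,-0.021,0.8],
])

```text
t: 10.67
tool_pos: [434.9, -48.9, 69.4]
eef_rot: [0.003, 0.537, -0.007, 0.844]
ft_force: [0.3, -0.2, -0.6]
finger_gap: 48.3
```

Call:
play_rows([
  [0,0,0,0,0,0,0.8],
  [0,0,0,0,0,0,0.8],
  [0,0,0,0,0,0,0.8],
  [0,0,0,0,0,0,0.8],
  [0,0,0,0,0,0,0.8],
  [0,0,0,0,0,0,0.8],
  [0,0,0,0,0,0,0.8],
  [0,0,0,0,0,0,0.8],
  [0,0,0,0,0,0,0.8],
  [0,0,0,0,0,0,0.8],
])

```text
t: 11.5
tool_pos: [434.3, -45.9, 68.7]
eef_rot: [0.003, 0.537, -0.005, 0.843]
ft_force: [0.7, 0.9, -1.3]
finger_gap: 48.6
```

```bash
python3 - <<'E'
from mv import *
print(apply([-4.3,-25,5.3,.044,0,-.021])[0]);s,R=st();print(R.round(3))
c=cams.camera_params("wrist");p,d=cams.grab_frame("wrist");np.savez("wrist11.npz",p=p,d=d,c=c);s,R=st()
from ov import draw,rect
np_=[(rect(-40,40,-42,93,10),(0,0,255)),(rect(30,36,26,76,16),(255,0,0)),(rect(-28,28,82,88,16),(0,255,0))]
draw("wrist11",tuple(N),np_,(0,640,0,480),1,"pics/wrist11.png")
for n in("scene","top"):
    c=cams.camera_params(n);p,d=cams.grab_frame(n);np.savez(n+"11.npz",p=p,d=d,c=c)
    draw(n+"11",tuple(N),np_,(310,470,220,340) if n=="scene" else (340,460,180,270),5 if n=="scene" else 6,f"pics/{n}11.png")
E
```

```text
[434.2941801  -46.0707212   68.64329388]
t 11.5 pos [434.3 -45.9  68.7] F [ 0.7  0.9 -1.3] gap 48.6 j [-0.54 -0.35  2.47  0.35  0.66 -2.34]
[[ 0.422  0.012  0.906]
 [-0.006  1.    -0.011]
 [-0.906 -0.     0.422]]
t 11.55 pos [434.3 -46.   68.7] F [-0.2  0.2 -0.7] gap 48.4 j [-0.54 -0.35  2.47  0.35  0.66 -2.34]
```

View pics/wrist11.png

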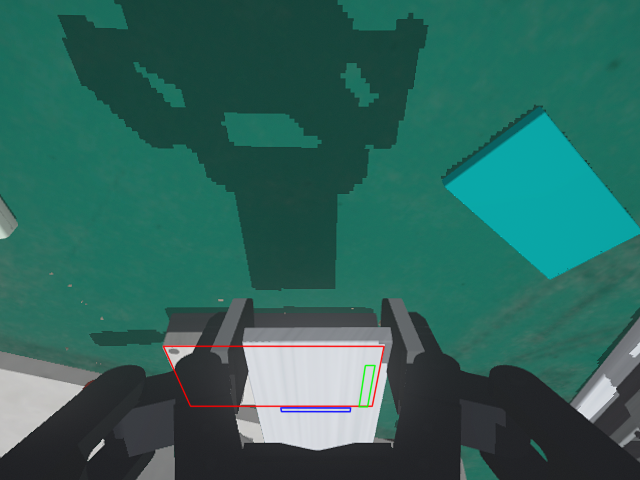

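View pics/scene11.png

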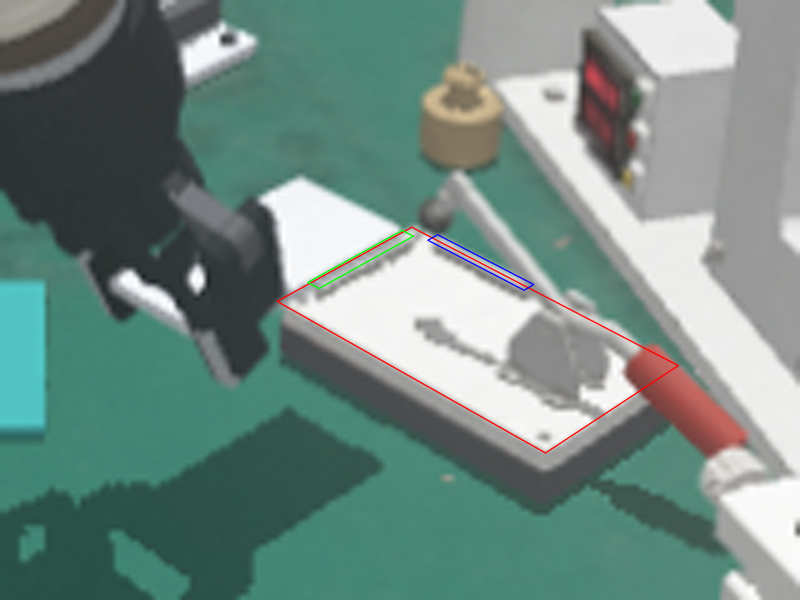

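View pics/top11.png

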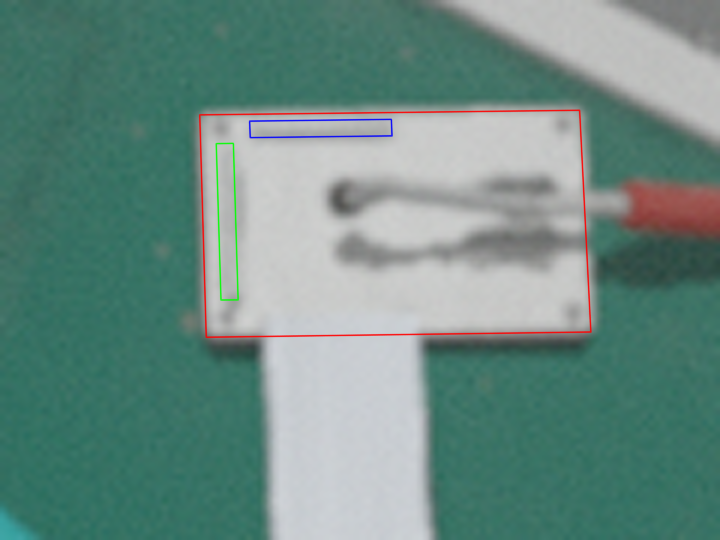

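```bash
python3 - <<'E'
from mv import *
p,d,c=load("top11");W=cloud(c,d)
for v in range(228,258,2): print(v,[W[v,u].round(1).tolist() for u in (388,397,406)],p[v,397])
for row in (240,250,262):print(row,p[row,380:416].sum(-1).tolist())
g=cv2.resize(p[180:270,340:460,::-1],None,fx=12,fy=12,interpolation=cv2.INTER_CUBIC);cv2.imwrite("pics/z.png",g[480:1080,400:1100])
E
```

```text
228 [[538.6, -37.4, 25.6], [538.1, -56.4, 25.5], [538.2, -75.8, 22.8]] [202 204 201]
230 [[534.5, -37.3, 24.8], [534.1, -56.4, 24.0], [533.1, -74.9, 26.9]] [201 202 201]
232 [[517.9, -29.5, 91.1], [518.7, -48.2, 84.6], [517.1, -65.2, 90.2]] [204 206 208]
234 [[514.0, -29.4, 90.3], [513.8, -47.3, 89.2], [512.7, -64.7, 92.8]] [200 205 208]
236 [[510.2, -29.3, 89.4], [509.4, -46.9, 91.4], [508.7, -64.5, 92.4]] [199 203 207]
238 [[506.7, -29.5, 86.6], [505.5, -46.8, 90.7], [505.0, -64.6, 90.7]] [200 204 209]
240 [[502.1, -28.9, 89.8], [501.1, -46.3, 93.1], [501.5, -64.8, 87.7]] [200 204 208]
242 [[498.2, -28.8, 89.3], [497.5, -46.4, 90.3], [496.5, -63.7, 93.9]] [200 206 209]
244 [[494.1, -28.6, 89.8], [493.6, -46.3, 90.1], [493.3, -64.2, 89.2]] [200 204 209]
246 [[489.8, -28.1, 91.8], [489.4, -46.0, 91.1], [489.0, -63.7, 90.8]] [199 204 208]
248 [[486.3, -28.3, 88.6], [485.6, -45.9, 90.0], [484.8, -63.3, 92.3]] [202 205 210]
250 [[482.0, -27.9, 90.7], [481.9, -45.9, 88.2], [481.1, -63.4, 90.3]] [199 204 208]
252 [[477.9, -27.6, 91.8], [477.8, -45.6, 89.1], [477.7, -63.8, 86.4]] [199 205 208]
254 [[474.3, -27.7, 89.4], [473.5, -45.2, 91.3], [473.0, -62.8, 91.8]] [201 205 210]
256 [[470.0, -27.3, 91.4], [469.6, -45.0, 91.0], [469.0, -62.6, 92.0]] [200 206 209]
240 [249, 241, 257, 371, 529, 613, 622, 617, 606, 603, 612, 607, 612, 617, 614, 613, 613, 612, 615, 619, 617, 616, 616, 617, 615, 624, 615, 617, 601, 547, 420, 308, 273, 287, 266, 270]
250 [279, 271, 263, 308, 413, 539, 606, 620, 618, 611, 605, 617, 615, 611, 619, 617, 615, 611, 619, 616, 617, 619, 613, 614, 618, 616, 613, 608, 622, 612, 534, 373, 275, 265, 274, 282]
262 [274, 267, 269, 278, 394, 535, 611, 626, 613, 614, 613, 614, 613, 621, 623, 625, 620, 615, 618, 613, 615, 615, 614, 608, 611, 616, 619, 619, 615, 603, 546, 405, 277, 266, 275, 284]
```

View pics/z.png

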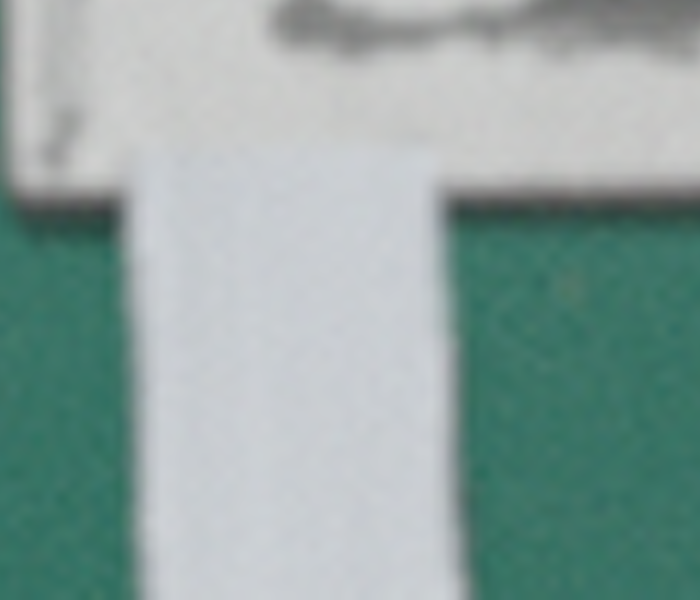

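```bash
python3 - <<'E'
from mv import *
p,d,c=load("top11")
for r,l,rr in((240,383.5,409.6),(250,384.4,410.4),(262,384.4,410.6)):
    a=ray(c,[l,rr],[r,r],91.);print(a.round(1).tolist(),a.mean(0).round(1))
print(ray(c,[397.],[231.8],91.))
a=np.radians(25);R2=toolR(N[2],a)
for q in [(-95,53,7),(-28,53,7),(-28,53,1),(-20,53,1),(-20,57,1)]:
    g=frame(N,(q[0]-33.5,q[1],q[2]-15+8.8));print(q,g,rel(g,R2))
E
```

```text
[[502.1, -19.9, 91.0], [500.8, -71.4, 91.0]] [501.4 -45.7  91. ]
[[482.2, -20.8, 91.0], [480.8, -72.0, 91.0]] [481.5 -46.4  91. ]
[[458.4, -19.8, 91.0], [457.0, -71.1, 91.0]] [457.7 -45.5  91. ]
[[517.86095349 -47.32466506  91.        ]]
(-95, 53, 7) [434.26160382 -45.82349899  15.8       ] [ 4.788e+00  2.700e-02 -2.235e+00 -0.000e+00 -0.000e+00  1.000e-03]
(-28, 53, 7) [501.25653567 -46.64757821  15.8       ] [ 7.618e+00  2.900e-02  3.838e+00 -0.000e+00 -0.000e+00  1.000e-03]
(-28, 53, 1) [501.25653567 -46.64757821   9.8       ] [ 8.162e+00  2.900e-02  3.585e+00 -0.000e+00 -0.000e+00  1.000e-03]
(-20, 53, 1) [509.25593052 -46.74597573   9.8       ] [ 8.50e+00  2.90e-02  4.31e+00 -0.00e+00 -0.00e+00  1.00e-03]
(-20, 57, 1) [509.30512928 -42.7462783    9.8       ] [ 8.50e+00  4.29e-01  4.31e+00 -0.00e+00 -0.00e+00  1.00e-03]
```

Call:
play_rows([
  [1.8,0,-0.8,0,0,0,0.8],
  [3.6,0,-1.7,0,0,0,0.8],
  [4.79,0,-2.24,0,0,0,0.8],
  [4.79,0,-2.24,0,0,0,0.8],
  [5.2,0.03,-1.3,0,0,0,0.8],
  [5.7,0.03,-0.3,0,0,0,0.8],
  [6.2,0.03,0.8,0,0,0,0.8],
  [6.7,0.03,1.9,0,0,0,0.8],
  [7.2,0.03,2.94,0,0,0,0.8],
  [7.6,0.03,3.84,0,0,0,0.8],
])

```text
t: 12.48
tool_pos: [502.7, -47.0, 17.2]
eef_rot: [0.003, 0.537, -0.006, 0.844]
ft_force: [0.4, 1.1, -0.8]
finger_gap: 48.4
```

```bash
python3 - <<'E'
from mv import *
print(apply([7.6,.03,3.84,0,0,0])[0]);s,R=st();print(R.round(3))
c=cams.camera_params("scene");p,d=cams.grab_frame("scene")
cv2.imwrite("pics/scene12.png",cv2.resize(p[220:340,310:470,::-1],None,fx=5,fy=5,interpolation=cv2.INTER_CUBIC))
c=cams.camera_params("top");p,d=cams.grab_frame("top");np.savez("top12.npz",p=p,d=d,c=c)
cv2.imwrite("pics/top12.png",cv2.resize(p[180:270,340:460,::-1],None,fx=6,fy=6,interpolation=cv2.INTER_CUBIC))
s,R=st()
a=np.radians(25);R2=toolR(N[2],a)
for q in [(-28,53,1),(-20,53,1),(-20,57,1)]:
    g=frame(N,(q[0]-33.5,q[1],q[2]-15+8.8));print(q,g,rel(g,R2))
E
```

```text
[501.19727334 -46.63360354  15.97158156]
t 12.48 pos [502.7 -47.   17.2] F [ 0.4  1.1 -0.8] gap 48.4 j [-0.44  0.03  2.3   0.42  0.45 -2.35]
[[ 0.424  0.013  0.906]
 [-0.006  1.    -0.011]
 [-0.906 -0.001  0.424]]
t 12.58 pos [503.3 -47.3  17.7] F [-0.6 -0.1 -0.1] gap 48.5 j [-0.44  0.03  2.3   0.42  0.45 -2.35]
(-28, 53, 1) [501.25653567 -46.64757821   9.8       ] [ 0.562 -0.001 -0.255 -0.    -0.     0.001]
(-20, 53, 1) [509.25593052 -46.74597573   9.8       ] [ 0.9   -0.001  0.47  -0.    -0.     0.001]
(-20, 57, 1) [509.30512928 -42.7462783    9.8       ] [ 0.9    0.399  0.47  -0.    -0.     0.001]
```

View pics/scene12.png

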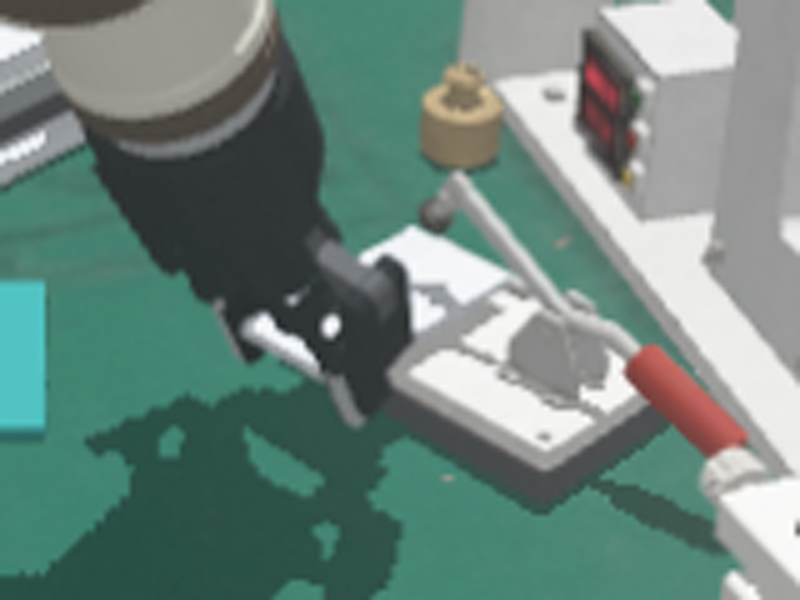

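View pics/top12.png

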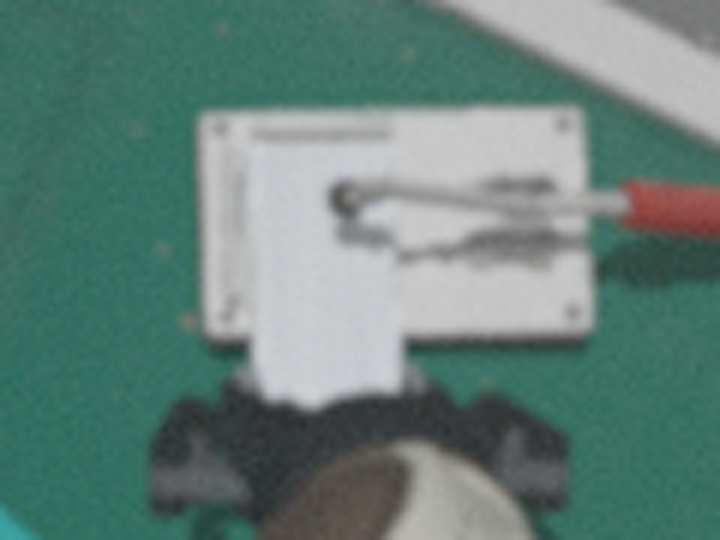

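Call:
play_rows([
  [0.2,0,-0.1,0,0,0,0.8],
  [0.4,0,-0.2,0,0,0,0.8],
  [0.65,0,-0.3,0,0,0,0.8],
  [0.65,0,-0.3,0,0,0,0.8],
  [0.74,0,-0.1,0,0,0,0.8],
  [0.83,0,0.1,0,0,0,0.8],
  [0.91,0,0.25,0,0,0,0.8],
  [0.97,0,0.4,0,0,0,0.8],
  [0.97,0,0.4,0,0,0,0.8],
  [0.97,0,0.4,0,0,0,0.8],
])

```text
t: 13.42
tool_pos: [509.1, -46.8, 8.9]
eef_rot: [0.003, 0.537, -0.005, 0.843]
ft_force: [1.1, 0.2, -0.6]
finger_gap: 48.5
```

```bash
python3 - <<'E'
from mv import *
print(apply([.97,0,.4,0,0,0])[0]);s,R=st();print(R.round(3))
a=np.radians(25);R2=toolR(N[2],a)
for q in [(-20,53,0),(-20,57,0)]:
    g=frame(N,(q[0]-33.5,q[1],q[2]-15+8.8));print(q,g,rel(g,R2))
E
```

```text
[508.91905332 -46.73364064   8.86847614]
t 13.42 pos [509.1 -46.8   8.9] F [ 1.1  0.2 -0.6] gap 48.5 j [-0.44  0.07  2.28  0.43  0.43 -2.35]
[[ 0.422  0.013  0.906]
 [-0.006  1.    -0.011]
 [-0.906 -0.001  0.422]]
(-20, 53, 0) [509.25593052 -46.74597573   8.8       ] [ 0.02  -0.001  0.028 -0.    -0.     0.001]
(-20, 57, 0) [509.30512928 -42.7462783    8.8       ] [ 0.02   0.399  0.028 -0.    -0.     0.001]
```

Call:
play_rows([
  [0.04,0,0.09,0,0,0,0.8],
  [0.08,0,0.18,0,0,0,0.8],
  [0.13,0,0.27,0,0,0,0.8],
  [0.17,0,0.36,0,0,0,0.8],
  [0.17,0,0.36,0,0,0,0.8],
  [0.17,0,0.36,0,0,0,0.8],
  [0.17,0,0.36,0,0,0,0.8],
  [0.17,0,0.36,0,0,0,0.8],
  [0.17,0,0.36,0,0,0,0.8],
  [0.17,0,0.36,0,0,0,0.8],
])

```text
t: 14.25
tool_pos: [509.9, -46.3, 7.7]
eef_rot: [0.004, 0.54, -0.005, 0.842]
ft_force: [-33.2, -6.4, 27.8]
finger_gap: 48.5
```

```bash
python3 - <<'E'
from mv import *
print(apply([.17,0,.36,0,0,0])[0]);s,R=st();print(R.round(3))
E
```

```text
[512.89989226 -46.78363853   8.84794485]
t 14.25 pos [509.9 -46.3   7.7] F [-33.2  -6.4  27.8] gap 48.5 j [-0.43  0.07  2.27  0.42  0.43 -2.35]
[[ 0.417  0.012  0.909]
 [-0.004  1.    -0.011]
 [-0.909  0.001  0.417]]
```

Call:
play_rows([
  [-0.1,0,-0.23,0,0,0,0.8],
  [-0.1,0,-0.23,0,0,0,0.8],
  [-0.1,0.1,-0.23,0,0,0,0.8],
  [-0.1,0.2,-0.23,0,0,0,0.8],
  [-0.1,0.3,-0.23,0,0,0,0.8],
  [-0.1,0.4,-0.23,0,0,0,0.8],
  [-0.1,0.5,-0.23,0,0,0,0.8],
  [-0.1,0.6,-0.23,0,0,0,0.8],
  [-0.1,0.6,-0.23,0,0,0,0.8],
  [-0.1,0.6,-0.23,0,0,0,0.8],
])

```text
t: 15.08
tool_pos: [509.9, -43.8, 8.6]
eef_rot: [0.003, 0.537, -0.008, 0.843]
ft_force: [-19.0, -20.0, 7.9]
finger_gap: 48.3
```

```bash
python3 - <<'E'
from mv import *
print(apply([-.1,.6,-.23,0,0,0])[0]);s,R=st();print(R.round(3))
c=cams.camera_params("top");p,d=cams.grab_frame("top");np.savez("top13.npz",p=p,d=d,c=c)
cv2.imwrite("pics/top13.png",cv2.resize(p[185:260,360:450,::-1],None,fx=8,fy=8,interpolation=cv2.INTER_CUBIC))
E
```

```text
[510.46828163 -40.7526594    8.78041327]
t 15.08 pos [509.9 -43.8   8.6] F [-19.  -20.    7.9] gap 48.3 j [-0.42  0.07  2.28  0.41  0.42 -2.33]
[[ 0.423  0.016  0.906]
 [-0.011  1.    -0.013]
 [-0.906 -0.004  0.423]]
```

View pics/top13.png

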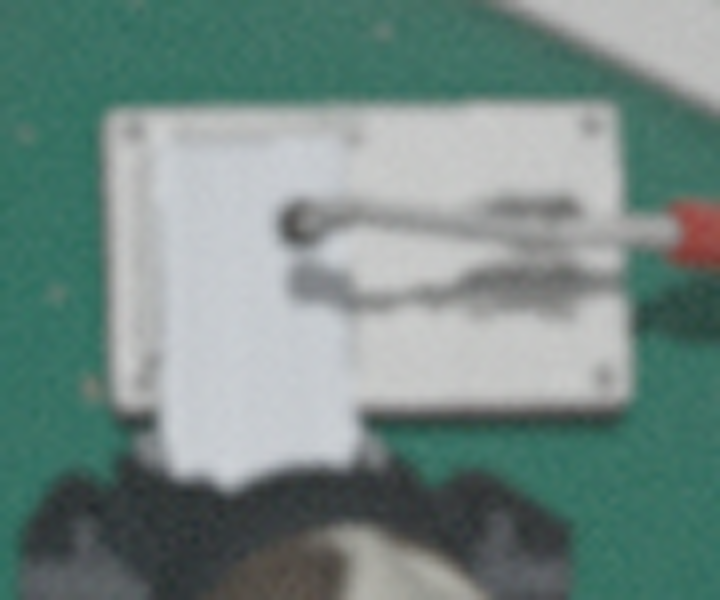

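Call:
play_rows([
  [-0.06,0,-0.14,0,0,0,0.8],
  [-0.12,0,-0.27,0,0,0,0.8],
  [-0.12,0,-0.27,0,0,0,0.8],
  [-0.12,0,-0.27,0,0,0,0.8],
  [-0.12,0,-0.27,0,0,0,0.8],
  [-0.12,0,-0.27,0,0,0,0.8],
  [-0.12,0,-0.27,0,0,0,0.8],
  [-0.12,0,-0.27,0,0,0,0.8],
  [-0.12,0,-0.27,0,0,0,0.8],
  [-0.12,0,-0.27,0,0,0,0.8],
])

```text
t: 15.97
tool_pos: [509.5, -44.0, 10.1]
eef_rot: [0.002, 0.535, -0.009, 0.845]
ft_force: [-1.2, -12.8, -1.1]
finger_gap: 48.3
```

```bash
python3 - <<'E'
from mv import *
print(apply([-.12,0,-.27,0,0,0])[0]);s,R=st();print(R.round(3))
E
```

```text
[507.51432486 -40.71558811   8.72782884]
t 15.97 pos [509.5 -44.   10.1] F [ -1.2 -12.8  -1.1] gap 48.3 j [-0.43  0.06  2.28  0.42  0.42 -2.33]
[[ 0.427  0.017  0.904]
 [-0.012  1.    -0.013]
 [-0.904 -0.005  0.427]]
```

Call:
play_rows([
  [0.1,0,0.1,0,0,0,0.8],
  [0.2,0,0.2,0,0,0,0.8],
  [0.3,0,0.3,0,0,0,0.8],
  [0.33,0,0.34,0,0,0,0.8],
  [0.35,0,0.38,0,0,0,0.8],
  [0.35,0,0.38,0,0,0,0.8],
  [0.35,0,0.38,0,0,0,0.8],
  [0.35,0,0.38,0,0,0,0.8],
  [0.35,0,0.38,0,0,0,0.8],
  [0.35,0,0.38,0,0,0,0.8],
])

```text
t: 16.8
tool_pos: [511.0, -43.2, 7.2]
eef_rot: [0.001, 0.538, -0.007, 0.843]
ft_force: [-35.9, -19.1, 29.5]
finger_gap: 48.3
```

```bash
python3 - <<'E'
from mv import *
print(apply([.35,0,.38,0,0,0])[0]);s,R=st();print(R.round(3))
print(rel([510.2,-43.2,8.2]))
E
```

```text
[512.43657619 -40.77807671   7.16017548]
t 16.8 pos [511.  -43.2   7.2] F [-35.9 -19.1  29.5] gap 48.3 j [-0.42  0.08  2.27  0.41  0.42 -2.33]
[[ 0.421  0.013  0.907]
 [-0.009  1.    -0.009]
 [-0.907 -0.005  0.421]]
[-0.187 -0.245 -0.156  0.     0.     0.   ]
```

Call:
play_rows([
  [-0.04,-0.05,-0.03,0,0,0,0.8],
  [-0.08,-0.1,-0.06,0,0,0,0.8],
  [-0.12,-0.15,-0.1,0,0,0,0.8],
  [-0.17,-0.2,-0.14,0,0,0,0.8],
  [-0.17,-0.2,-0.14,0,0,0,0.8],
  [-0.17,-0.2,-0.14,0,0,0,0.8],
  [-0.17,-0.2,-0.14,0,0,0,0.8],
  [-0.17,-0.2,-0.14,0,0,0,0.8],
  [-0.17,-0.2,-0.14,0,0,0,0.8],
  [-0.17,-0.2,-0.14,0,0,0,0.8],
])

```text
t: 17.63
tool_pos: [510.5, -43.4, 8.1]
eef_rot: [0.003, 0.537, -0.006, 0.843]
ft_force: [-5.3, -5.8, 0.8]
finger_gap: 48.2
```

```bash
python3 - <<'E'
from mv import *
print(apply([-.17,-.2,-.14,0,0,0])[0]);s,R=st();print(R.round(3))
E
```

```text
[510.42463743 -42.75255881   8.11071368]
t 17.63 pos [510.5 -43.4   8.1] F [-5.3 -5.8  0.8] gap 48.2 j [-0.43  0.07  2.28  0.42  0.42 -2.34]
[[ 0.423  0.013  0.906]
 [-0.007  1.    -0.011]
 [-0.906 -0.001  0.423]]
```

Call:
play_rows([
  [0,0,0,0,0,0,0.4],
  [0,0,0,0,0,0,0.3],
  [0,0,0,0,0,0,0.1],
  [0,0,0,0,0,0,0],
  [0,0,0,0,0,0,0],
  [0,0,0,0,0,0,0],
  [-2,0,0,0,0,0,0],
  [-5,0,0,0,0,0,0],
  [-9,0,0,0,0,0,0],
  [-13,0,0,0,0,0,0],
])

```text
t: 18.47
tool_pos: [453.9, -41.5, 126.1]
eef_rot: [0.004, 0.539, -0.005, 0.843]
ft_force: [1.4, -0.0, 1.2]
finger_gap: 85.0
```

```bash
python3 - <<'E'
from mv import *
print(apply([-13,0,0,0,0,0])[0]);s,R=st()
s,R=st()
for n in("top","wrist","scene"):
    c=cams.camera_params(n);p,d=cams.grab_frame(n);np.savez(n+"14.npz",p=p,d=d,c=c)
    b=dict(top=(185,260,360,450,8),scene=(230,330,340,470,6),wrist=(0,480,0,640,1))[n]
    cv2.imwrite(f"pics/{n}14.png",cv2.resize(p[b[0]:b[1],b[2]:b[3],::-1],None,fx=b[4],fy=b[4],interpolation=cv2.INTER_CUBIC))
E
```

```text
[455.52574765 -42.0122152  125.94773584]
t 18.47 pos [453.9 -41.5 126.1] F [ 1.4 -0.   1.2] gap 85.0 j [-0.5  -0.41  2.38  0.28  0.8  -2.21]
t 18.47 pos [453.9 -41.5 126.1] F [ 1.4 -0.   1.2] gap 85.0 j [-0.5  -0.41  2.38  0.28  0.8  -2.21]
```

View pics/top14.png

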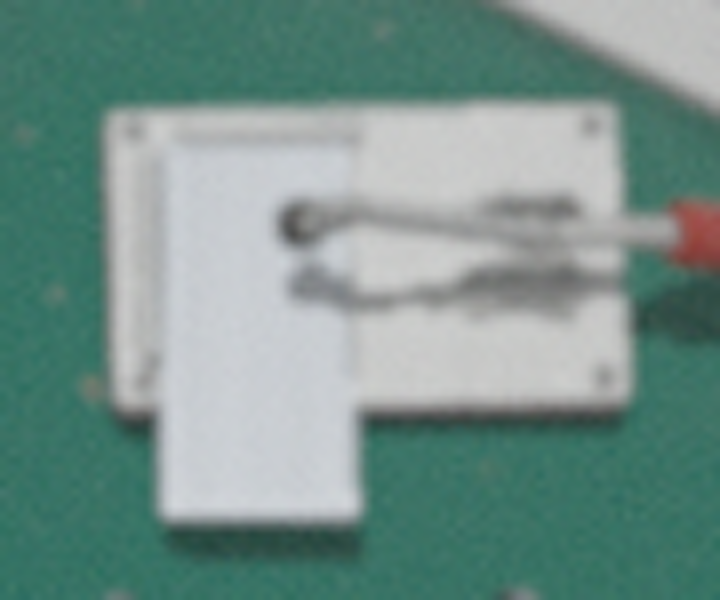

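View pics/scene14.png

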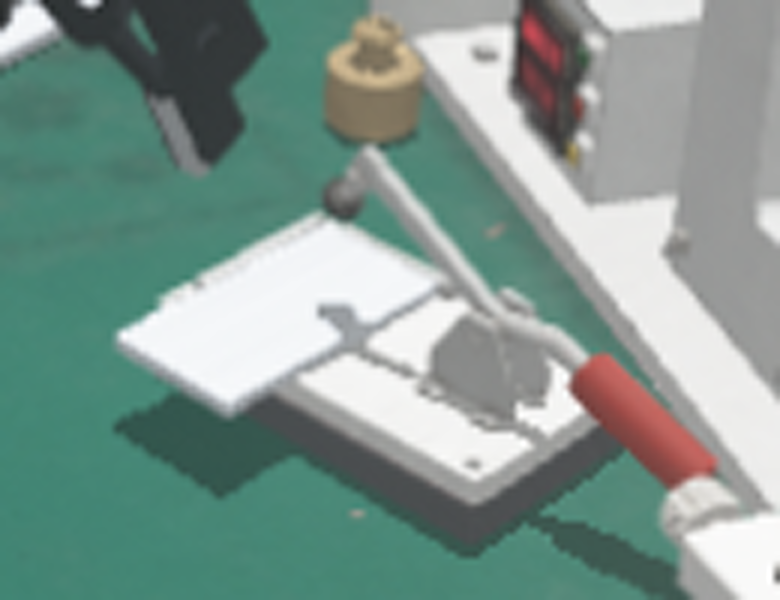

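View pics/wrist14.png

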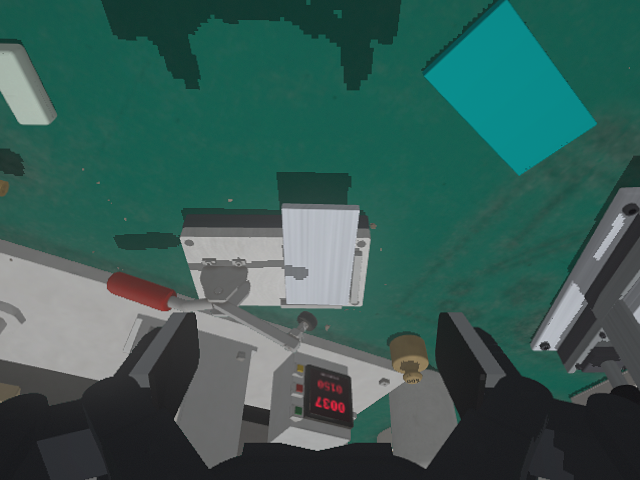

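```bash
cat > chk.py <<'E'
from mv import *
import sys
from ov import draw,rect
from scipy.optimize import least_squares
tag=sys.argv[1]
p,d,c=load("top"+tag)
g=p.astype(float).min(-1);g2=p.astype(float)[...,0]
def edge(prof,x):  # subpixel: max gradient position
    k=np.gradient(cv2.GaussianBlur(prof.reshape(-1,1),(1,5),0).ravel());i=np.argmax(np.abs(k))
    if 0<i<len(k)-1:
        a,b,e=np.abs(k[i-1:i+2]);return x[i]+.5*(a-e)/(a-2*b+e+1e-9)
    return x[i]
def seg(pts,z): return ray(c,pts[:,0],pts[:,1],z)
ch=g2 # red channel: green bench is low in red
bed_front=np.array([(u,edge(ch[228:245,u],np.arange(228,245))) for u in list(range(410,434))],float)
bed_right=np.array([(edge(ch[v,428:446],np.arange(428,446)),v) for v in list(range(200,210))+list(range(222,232))],float)
bed_back=np.array([(u,edge(ch[192:204,u],np.arange(192,204))) for u in range(378,415)],float)
bed_left=np.array([(edge(ch[v,366:380],np.arange(366,380)),v) for v in range(202,232)],float)
pl_front=np.array([(u,edge(ch[244:256,u],np.arange(244,256))) for u in range(384,402)],float)
pl_l=np.array([(edge(ch[v,374:388],np.arange(374,388)),v) for v in range(241,248)],float)
pl_r=np.array([(edge(ch[v,398:414],np.arange(398,414)),v) for v in range(241,248)],float)
B={k:seg(v,z) for k,v,z in [('bf',bed_front,25.),('br',bed_right,25.),('bb',bed_back,25.),('bl',bed_left,25.),('pf',pl_front,31.),('pl',pl_l,31.),('pr',pl_r,31.)]}
def nres(q):
    C,S=np.cos(q[2]),np.sin(q[2])
    L=lambda k:(B[k][:,:2]-q[:2])@np.array([[C,-S],[S,C]])
    return np.r_[L('bf')[:,0]+40,L('br')[:,1]+42,L('bb')[:,0]-40,L('bl')[:,1]-93]
o=least_squares(nres,N[:3],loss='soft_l1',f_scale=.5);q=o.x
print('nest',q.round(4),'mean |res|',np.abs(nres(q)).mean().round(2))
C,S=np.cos(q[2]),np.sin(q[2])
for k in B:
    L=(B[k][:,:2]-q[:2])@np.array([[C,-S],[S,C]]);print(k,np.median(L,0).round(2),'slope',np.polyfit(L[:,1],L[:,0],1)[0].round(3) if k in('pf','bf','bb') else np.polyfit(L[:,0],L[:,1],1)[0].round(3))
E
python3 chk.py 14; python3 - <<'E'
from mv import *
from ov import draw,rect
np_=[(rect(-40,40,-42,93,10),(0,0,255)),(rect(-70,30,32,82,16),(255,0,0))]
draw("top14",(562.1,-101,-.0123,15),np_,(360,450,185,260),8,"pics/top14o.png")
draw("wrist14",(562.1,-101,-.0123,15),np_,(160,400,160,340),3,"pics/wrist14o.png")
E
```

```text
nest [ 5.616873e+02 -1.003787e+02 -4.060000e-02] mean |res| 0.86
bf [-40.64  -8.51] slope -0.032
br [  3.06 -43.78] slope 0.031
bb [40.32 44.54] slope -0.028
bl [-1.2  93.56] slope 0.026
pf [-72.56  53.39] slope -0.011
pl [-60.86  80.92] slope 0.005
pr [-60.12  28.5 ] slope 0.075
```

View pics/wrist14o.png

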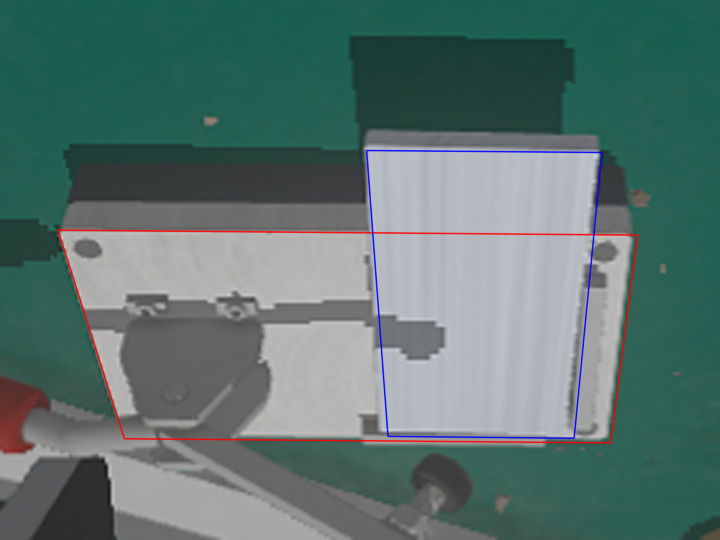

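View pics/top14o.png

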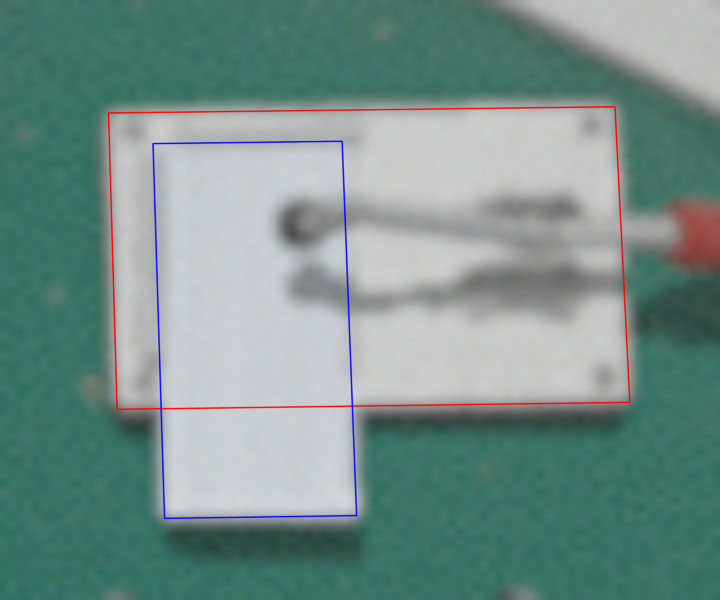

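```bash
sed -i 's/N=np.array((562.1,-100.4/N=np.array((562.1,-101.0/' mv.py; python3 - <<'E'
from mv import *
s,R=st()
a=np.radians(25);R2=toolR(N[2],a)
print(rel([509.5,-43.9,8.4],R2))
E
```

```text
t 18.62 pos [458.1 -43.6 131.8] F [-0.1  0.2 -0.7] gap 85.6 j [-0.5  -0.41  2.38  0.28  0.79 -2.21]
[ 1.2935e+01 -1.1600e-01 -7.0000e-02 -0.0000e+00 -0.0000e+00  1.0000e-03]
```

Call:
play_rows([
  [3,-0.12,-0.07,0,0,0,0],
  [6,-0.12,-0.07,0,0,0,0],
  [9,-0.12,-0.07,0,0,0,0],
  [11,-0.12,-0.07,0,0,0,0],
  [12.3,-0.12,-0.07,0,0,0,0],
  [12.93,-0.12,-0.07,0,0,0,0],
  [12.93,-0.12,-0.07,0,0,0,0],
  [12.93,-0.12,-0.07,0,0,0,0],
  [12.93,-0.12,-0.07,0,0,0,0],
  [12.93,-0.12,-0.07,0,0,0,0],
])

```text
t: 19.45
tool_pos: [509.9, -44.2, 9.4]
eef_rot: [0.003, 0.537, -0.006, 0.844]
ft_force: [-0.6, 0.0, 0.0]
finger_gap: 85.8
```

Call:
play_rows([
  [0,0,0,0,0,0,0.3],
  [0,0,0,0,0,0,0.35],
  [0,0,0,0,0,0,0.4],
  [0,0,0,0,0,0,0.45],
  [0,0,0,0,0,0,0.5],
  [0,0,0,0,0,0,0.55],
  [0,0,0,0,0,0,0.55],
  [0,0,0,0,0,0,0.55],
  [0,0,0,0,0,0,0.55],
  [0,0,0,0,0,0,0.55],
])

```text
t: 20.28
tool_pos: [509.7, -44.1, 8.9]
eef_rot: [0.003, 0.537, -0.005, 0.843]
ft_force: [-4.7, 0.4, 7.3]
finger_gap: 48.3
```

```bash
cat > look.py <<'E'
from mv import *
import sys
from ov import draw,rect
tag=sys.argv[1]
np_=[(rect(-40,40,-42,93,10),(0,0,255)),(rect(-70,30,32,82,16),(255,0,0))]
for n in sys.argv[2:]:
    c=cams.camera_params(n);p,d=cams.grab_frame(n);np.savez(n+tag+".npz",p=p,d=d,c=c)
    b=dict(top=(360,450,185,260),scene=(340,470,230,330),wrist=(160,400,160,340))[n];k=dict(top=8,scene=6,wrist=3)[n]
    draw(n+tag,tuple(N),np_,b,k,f"pics/{n}{tag}.png")
E
python3 - <<'E'
from mv import *
print(apply([12.93,-.12,-.07,0,0,0])[0]);s,R=st();print(R.round(3))
E
python3 look.py 15 top
```

```text
[509.47950164 -43.94063832   8.45010346]
t 20.28 pos [509.7 -44.1   8.9] F [-4.7  0.4  7.3] gap 48.3 j [-0.43  0.07  2.28  0.42  0.43 -2.34]
[[ 0.423  0.012  0.906]
 [-0.006  1.    -0.011]
 [-0.906 -0.001  0.423]]
```

View pics/top15.png

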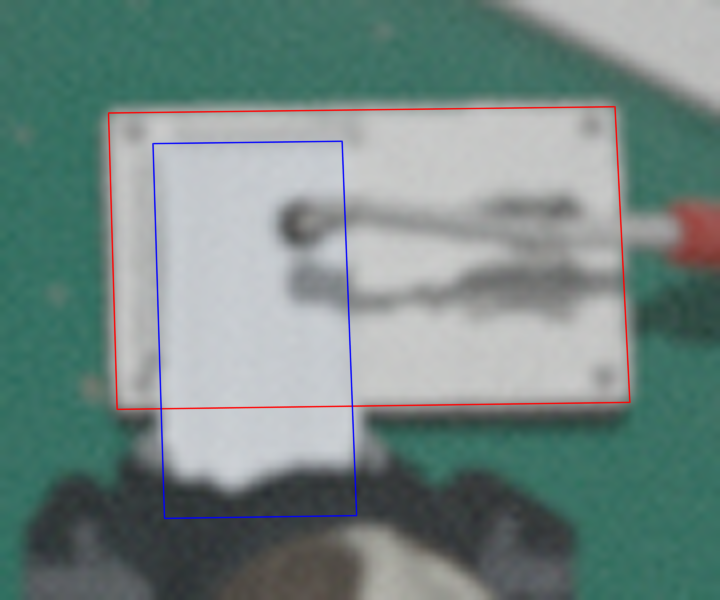

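Call:
play_rows([
  [0,0,0,0,0,0,0.5],
  [0,0,0,0,0,0,0.46],
  [0,0,0,0,0,0,0.43],
  [0,0,0,0,0,0,0.4],
  [0,0,0,0,0,0,0.37],
  [0,0,0,0,0,0,0.33],
  [0,0,0,0,0,0,0.25],
  [0,0,0,0,0,0,0.15],
  [0,0,0,0,0,0,0],
  [0,0,0,0,0,0,0],
])

```text
t: 21.17
tool_pos: [509.5, -44.0, 8.4]
eef_rot: [0.003, 0.537, -0.005, 0.843]
ft_force: [0.1, -0.8, -0.3]
finger_gap: 85.2
```

```bash
python3 - <<'E'
from mv import *
s,R=st()
E
python3 look.py 16 top
```

```text
t 21.17 pos [509.5 -44.    8.4] F [ 0.1 -0.8 -0.3] gap 85.2 j [-0.43  0.07  2.28  0.42  0.43 -2.34]
```

View pics/top16.png

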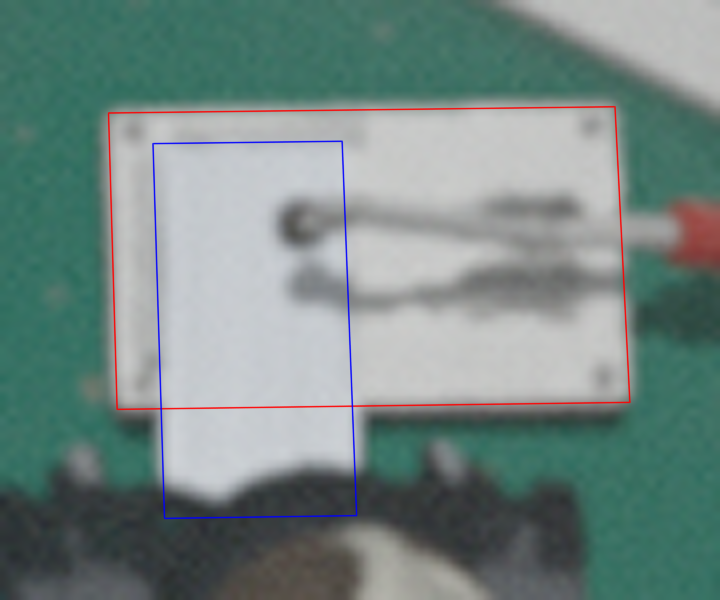

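Call:
play_rows([
  [-1,0,0,0,0,0,0],
  [-3,0,0,0,0,0,0],
  [-6,0,0,0,0,0,0],
  [-9,0,0,0,0,0,0],
  [-12,0,0,0,0,0,0],
  [-13,0,0,0,0,0,0.5],
  [-13,0,0,0,0,0,1],
  [-13,0,0,0,0,0,1],
  [-13,0,0,0,0,0,1],
  [-13,0,0,0,0,0,1],
])

```text
t: 22.05
tool_pos: [453.9, -42.7, 124.6]
eef_rot: [0.004, 0.539, -0.005, 0.843]
ft_force: [0.0, 1.0, 1.3]
finger_gap: 25.4
```

```bash
python3 - <<'E'
from mv import *
print(apply([-13,0,0,0,0,0])[0]);s,R=st()
E
python3 look.py 17 top wrist
```

```text
[454.58061186 -43.20029471 126.28712562]
t 22.05 pos [453.9 -42.7 124.6] F [0.  1.  1.3] gap 25.4 j [-0.5  -0.4   2.38  0.28  0.79 -2.22]
```

View pics/top17.png

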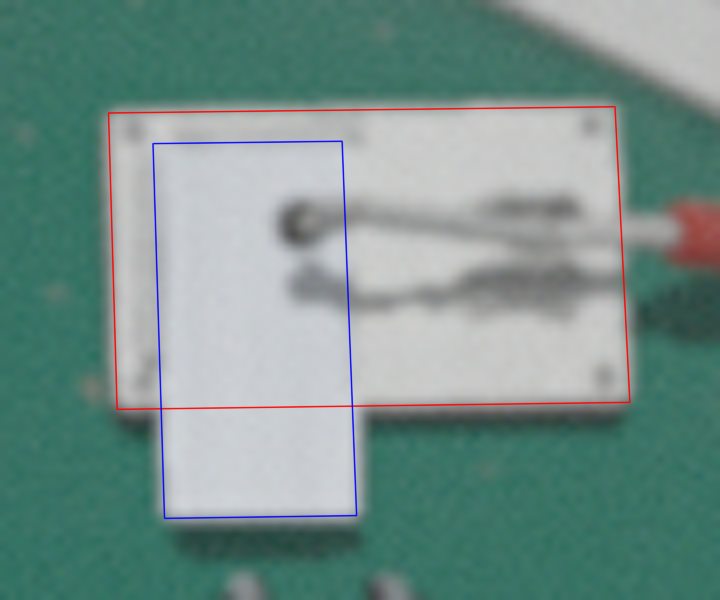

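View pics/wrist17.png

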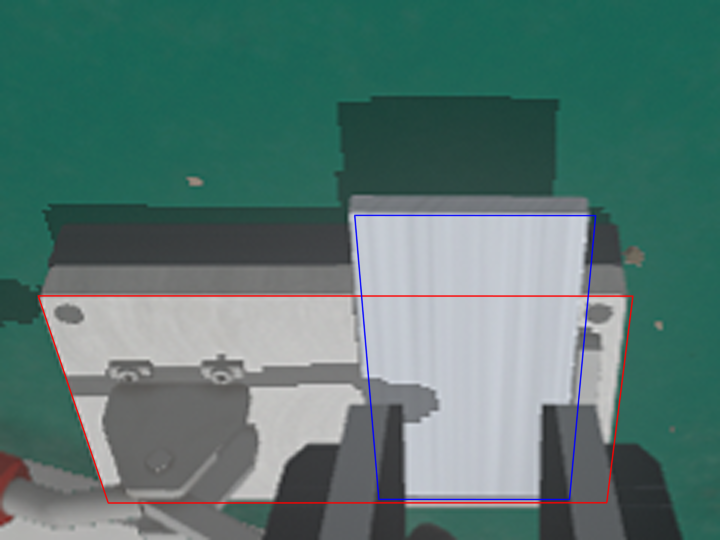

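```bash
python3 - <<'E'
from mv import *
s,R=st()
print(rel(frame(N,(-70-11-30,56,45)),None))
E
python3 look.py 18 wrist
```

```text
t 22.15 pos [454.  -42.8 124.9] F [-0.   0.1 -0.4] gap 9.7 j [-0.5  -0.4   2.38  0.28  0.79 -2.22]
[ 5.891 -0.044 -3.051  0.     0.     0.   ]
```

View pics/wrist18.png

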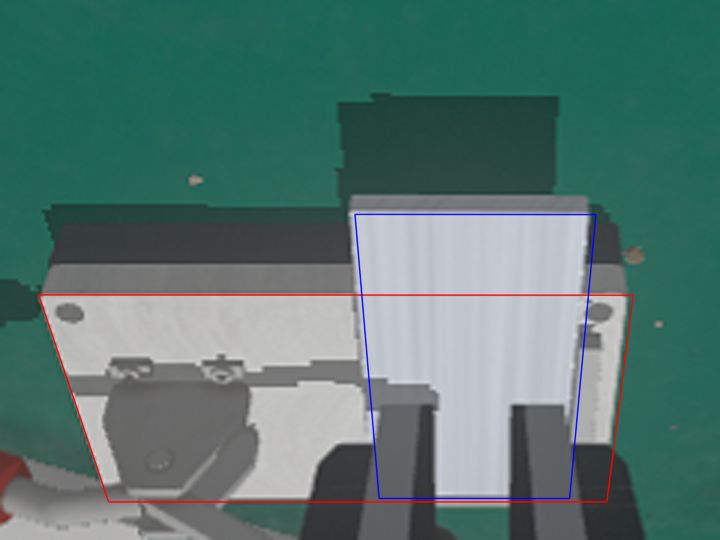

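```bash
python3 - <<'E'
from mv import *
R0=toolR(N[2],0)
for q in((-105,56,40),(-105,56,5),(-84,56,5),(-80,56,5)):
    g=frame(N,q);print(q,g.round(1),rel(g,R0))
E
```

```text
(-105, 56, 40) [457.8 -43.7  55. ] [ 6.598 -0.044 -2.719 -0.     0.436  0.   ]
(-105, 56, 5) [457.8 -43.7  20. ] [ 9.77  -0.043 -4.197 -0.     0.436  0.   ]
(-84, 56, 5) [478.8 -44.   20. ] [10.657 -0.042 -2.293 -0.     0.436  0.   ]
(-80, 56, 5) [482.8 -44.   20. ] [10.826 -0.042 -1.931 -0.     0.436  0.   ]
```

Call:
play_rows([
  [1,-0.04,-0.5,0,0.1,0,1],
  [2.5,-0.04,-1,0,0.2,0,1],
  [4,-0.04,-1.6,0,0.3,0,1],
  [5.3,-0.04,-2.2,0,0.4,0,1],
  [6.6,-0.04,-2.72,0,0.436,0,1],
  [8.2,-0.04,-3.5,0,0.436,0,1],
  [9.77,-0.04,-4.2,0,0.436,0,1],
  [9.77,-0.04,-4.2,0,0.436,0,1],
  [9.77,-0.04,-4.2,0,0.436,0,1],
  [9.77,-0.04,-4.2,0,0.436,0,1],
])

```text
t: 23.03
tool_pos: [458.2, -43.8, 20.5]
eef_rot: [0.004, 0.707, -0.005, 0.707]
ft_force: [1.2, -0.1, 0.1]
finger_gap: -0.1
```

```bash
python3 - <<'E'
from mv import *
print(apply([9.77,-.04,-4.2,0,.436,0])[0]);s,R=st();print(R.round(3))
R0=toolR(N[2],0)
for q in((-84,56,5),(-80,56,5)):
    g=frame(N,q);print(q,g.round(1),rel(g,R0))
E
python3 look.py 19 top
```

```text
[457.76669533 -43.68630097  19.99007642]
t 23.03 pos [458.2 -43.8  20.5] F [ 1.2 -0.1  0.1] gap -0.1 j [-0.36  0.16  2.07 -0.    0.92 -1.92]
[[ 0.001  0.013  1.   ]
 [-0.001  1.    -0.013]
 [-1.    -0.001  0.001]]
(-84, 56, 5) [478.8 -44.   20. ] [-1.000e-03 -2.000e-03  2.103e+00 -0.000e+00  0.000e+00  0.000e+00]
(-80, 56, 5) [482.8 -44.   20. ] [-1.000e-03 -2.000e-03  2.503e+00 -0.000e+00  0.000e+00  0.000e+00]
```

View pics/top19.png

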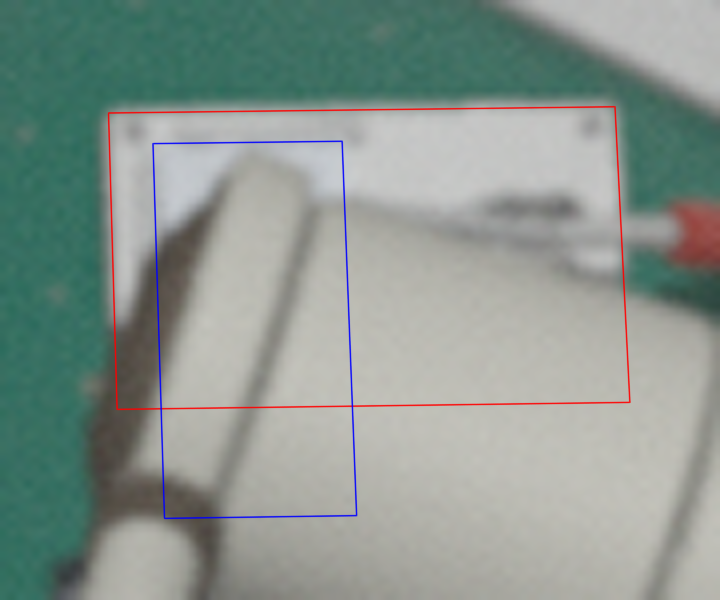

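Call:
play_rows([
  [0,0,0.8,0,0,0,1],
  [0,0,1.6,0,0,0,1],
  [0,0,2.0,0,0,0,1],
  [0,0,2.15,0,0,0,1],
  [0,0,2.25,0,0,0,1],
  [0,0,2.35,0,0,0,1],
  [0,0,2.45,0,0,0,1],
  [0,0,2.55,0,0,0,1],
  [0,0,2.6,0,0,0,1],
  [0,0,2.6,0,0,0,1],
])

```text
t: 23.92
tool_pos: [482.2, -43.9, 19.6]
eef_rot: [0.004, 0.708, -0.004, 0.706]
ft_force: [-5.0, -0.5, 3.8]
finger_gap: -0.1
```

```bash
python3 - <<'E'
from mv import *
print(apply([0,0,2.6,0,0,0])[0]);s,R=st()
E
python3 look.py 20 wrist scene
```

```text
[483.76464562 -44.01276754  19.99065892]
t 23.92 pos [482.2 -43.9  19.6] F [-5.  -0.5  3.8] gap -0.1 j [-0.34  0.22  2.   -0.    0.93 -1.9 ]
```

View pics/wrist20.png

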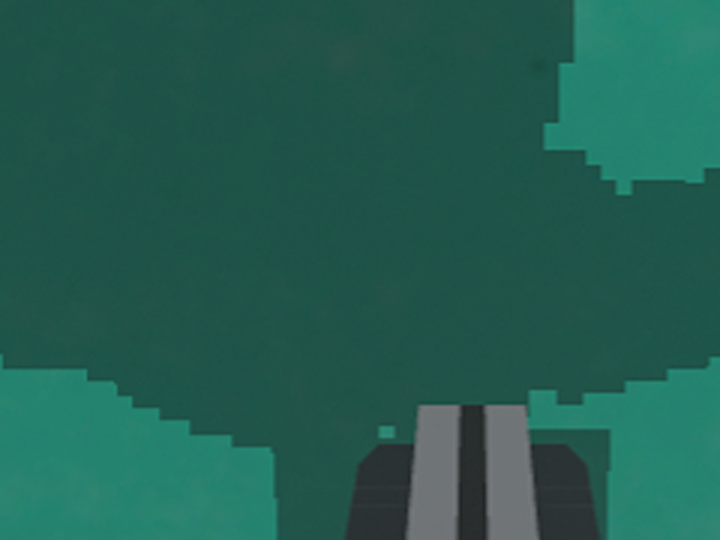

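View pics/scene20.png

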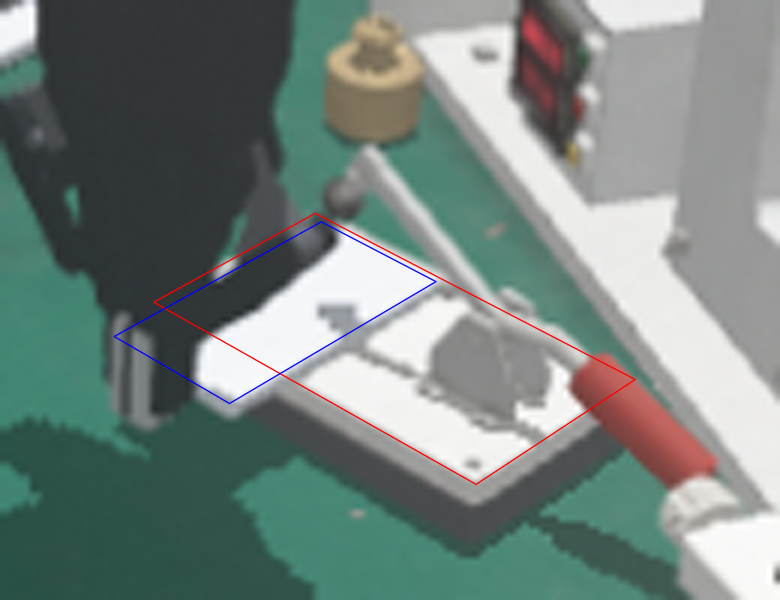

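Call:
play_rows([
  [0,0,0.08,0,0,0,1],
  [0,0,0.15,0,0,0,1],
  [0,0,0.15,0,0,0,1],
  [0,0,0.15,0,0,0,1],
  [0,0,-0.5,0,0,0,1],
  [0,0,-2,0,0,0,1],
  [-3,0,-4,0,-0.1,0,1],
  [-7,0,-5,0,-0.2,0,1],
  [-11,0,-5,0,-0.3,0,1],
  [-12,0,-5,0,-0.4,0,1],
])

```text
t: 24.85
tool_pos: [434.5, -43.4, 134.6]
eef_rot: [0.004, 0.569, -0.005, 0.823]
ft_force: [-0.2, -0.4, 1.1]
finger_gap: -0.1
```

Call:
play_rows([
  [0,0,0,0,0,0,0],
  [0,0,0,0,0,0,0],
  [0,0,0,0,0,0,0],
  [0,0,0,0,0,0,0],
  [0,0,0,0,0,0,0],
  [0,0,0,0,0,0,0],
  [0,0,0,0,0,0,0],
  [0,0,0,0,0,0,0],
  [0,0,0,0,0,0,0],
  [0,0,0,0,0,0,0],
])

```text
t: 25.68
tool_pos: [434.3, -43.4, 133.1]
eef_rot: [0.004, 0.571, -0.005, 0.821]
ft_force: [-0.1, 0.7, 0.1]
finger_gap: 85.5
```

```bash
python3 - <<'E'
from mv import *
print(apply([-12,0,-5,0,-.4,0])[0]);s,R=st()
E
python3 look.py 21 wrist top
```

```text
[433.76655063 -43.33303037 139.98952747]
t 25.68 pos [434.3 -43.4 133.1] F [-0.1  0.7  0.1] gap 85.5 j [-0.5  -0.43  2.36  0.21  0.9  -2.16]
```

View pics/wrist21.png

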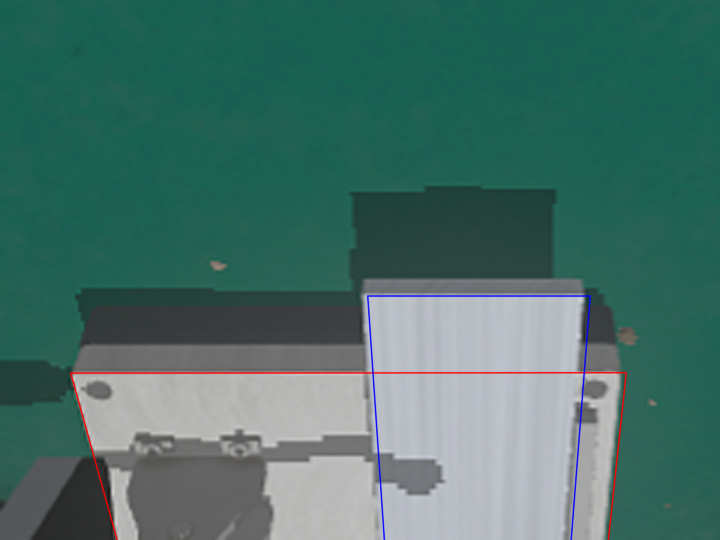

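View pics/top21.png

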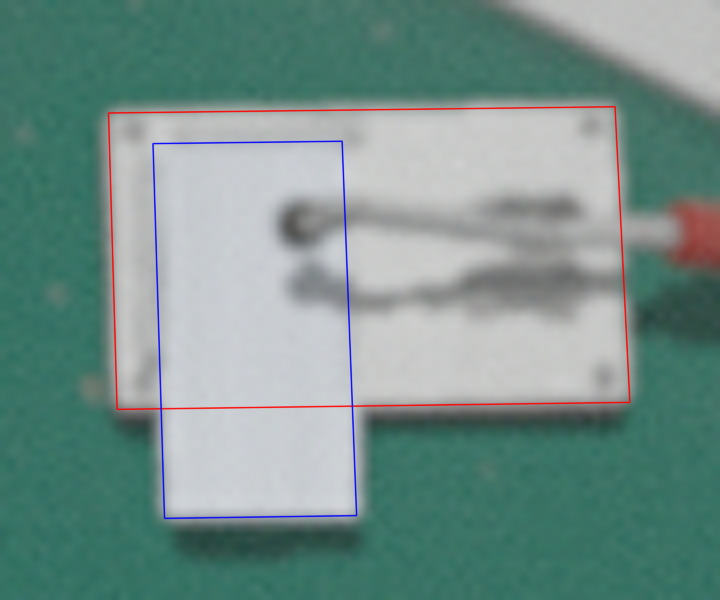

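```bash
python3 - <<'E'
from mv import *
p,d,c=load("wrist21")
cv2.imwrite("pics/w21a.png",cv2.resize(p[245:395,270:390,::-1],None,fx=4,fy=4,interpolation=cv2.INTER_NEAREST))
E
```

```text
(no output)
```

View pics/w21a.png

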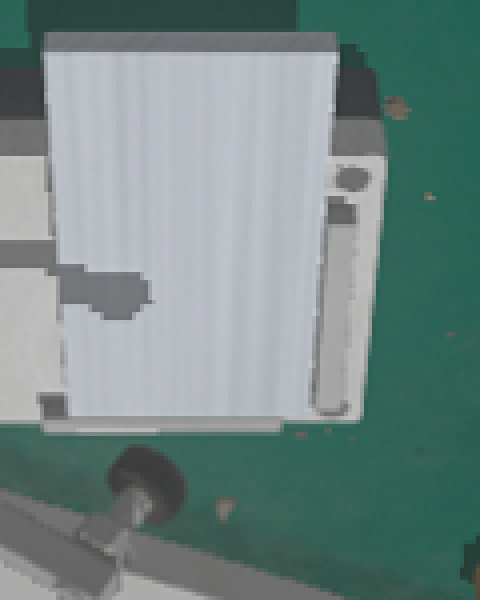

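```bash
python3 - <<'E'
from mv import *
R0=toolR(N[2],0)
for q in((-2,35,125),(-2,35,95),(-2,35,55)):
    g=frame(N,q);print(q,g.round(1),rel(g,R0))
# arm height
p,d,c=load("top21");W=cloud(c,d)
m=(W[...,2]>45)&(W[...,0]>520)&(W[...,0]<600)&(W[...,1]>-150)&(W[...,1]<-20)&(d>0)
q=W[m];q=q[np.argsort(q[:,1])];print(q[::6].round(0).tolist())
E
```

```text
(-2, 35, 125) [560.5 -66.  140. ] [ 4.947 -2.105 11.701 -0.     0.4    0.   ]
(-2, 35, 95) [560.5 -66.  110. ] [ 7.71  -2.104 10.533 -0.     0.4    0.   ]
(-2, 35, 55) [560.5 -66.   70. ] [11.395 -2.102  8.975 -0.     0.4    0.   ]
[[566.0, -150.0, 52.0], [556.0, -148.0, 50.0], [563.0, -145.0, 56.0], [563.0, -142.0, 60.0], [563.0, -138.0, 60.0], [561.0, -135.0, 61.0], [560.0, -132.0, 55.0], [559.0, -129.0, 60.0], [558.0, -126.0, 55.0], [564.0, -124.0, 58.0], [560.0, -122.0, 54.0], [553.0, -121.0, 59.0], [554.0, -119.0, 56.0], [560.0, -118.0, 54.0], [555.0, -117.0, 60.0], [558.0, -116.0, 54.0], [555.0, -115.0, 59.0], [560.0, -113.0, 56.0], [559.0, -112.0, 51.0], [556.0, -111.0, 56.0], [572.0, -109.0, 60.0], [559.0, -109.0, 60.0], [570.0, -107.0, 49.0], [561.0, -106.0, 64.0], [573.0, -104.0, 45.0], [562.0, -101.0, 68.0], [560.0, -99.0, 67.0], [558.0, -95.0, 65.0], [559.0, -92.0, 73.0], [561.0, -88.0, 73.0], [564.0, -84.0, 77.0], [559.0, -80.0, 72.0], [564.0, -77.0, 81.0], [562.0, -73.0, 78.0], [563.0, -69.0, 83.0], [560.0, -65.0, 90.0], [559.0, -63.0, 76.0], [557.0, -60.0, 83.0], [563.0, -58.0, 84.0], [558.0, -57.0, 79.0], [563.0, -55.0, 76.0], [568.0, -54.0, 74.0], [568.0, -52.0, 74.0], [562.0, -50.0, 71.0], [567.0, -48.0, 68.0]]
```

Call:
play_rows([
  [0,0,1,0,0.1,0,0.5],
  [0,-0.3,3,0,0.2,0,1],
  [0.5,-0.7,5,0,0.3,0,1],
  [1.5,-1.2,7.5,0,0.4,0,1],
  [3,-1.7,9.5,0,0.4,0,1],
  [4.9,-2.1,11.7,0,0.4,0,1],
  [6.3,-2.1,11.1,0,0.4,0,1],
  [7.7,-2.1,10.53,0,0.4,0,1],
  [7.7,-2.1,10.53,0,0.4,0,1],
  [7.7,-2.1,10.53,0,0.4,0,1],
])

```text
t: 26.62
tool_pos: [558.7, -65.8, 96.9]
eef_rot: [0.005, 0.723, -0.004, 0.69]
ft_force: [-0.7, 0.7, 1.0]
finger_gap: -0.1
```

```bash
python3 - <<'E'
from mv import *
print(apply([7.7,-2.1,10.53,0,.4,0])[0]);s,R=st();print(R.round(3))
E
python3 look.py 22 scene
```

```text
[560.46629878 -65.93863954 110.08551013]
t 26.62 pos [558.7 -65.8  96.9] F [-0.7  0.7  1. ] gap -0.1 j [-0.33  0.3   1.71 -0.01  1.18 -1.88]
[[-0.047  0.013  0.999]
 [ 0.003  1.    -0.013]
 [-0.999  0.002 -0.047]]
```

View pics/scene22.png

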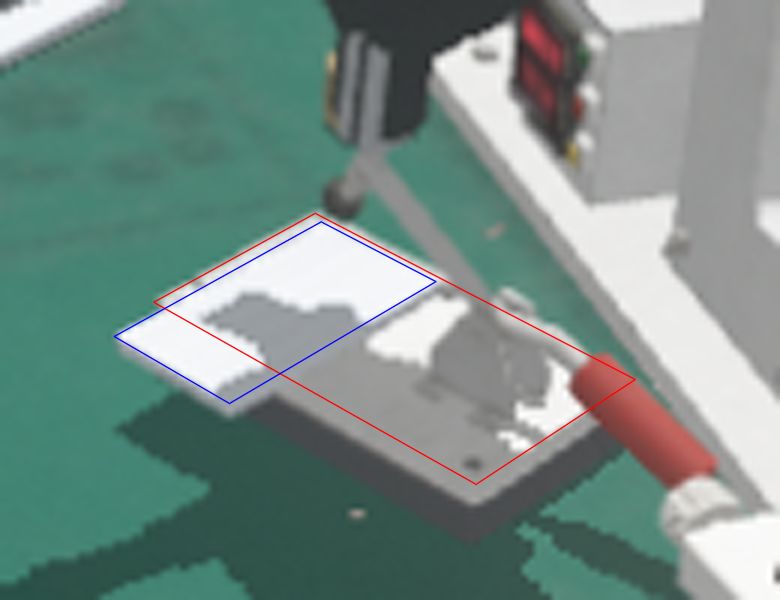

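Call:
play_rows([
  [0.5,0,0,0,0,0,1],
  [1.0,0,0,0,0,0,1],
  [1.5,0,0,0,0,0,1],
  [2.0,0,0,0,0,0,1],
  [2.5,0,0,0,0,0,1],
  [3.0,0,0,0,0,0,1],
  [3.5,0,0,0,0,0,1],
  [3.9,0,0,0,0,0,1],
  [4.1,0,0,0,0,0,1],
  [4.1,0,0,0,0,0,1],
])

```text
t: 27.5
tool_pos: [559.3, -65.6, 58.8]
eef_rot: [0.005, 0.721, -0.004, 0.693]
ft_force: [0.9, 2.7, 7.8]
finger_gap: -0.5
```

```bash
python3 - <<'E'
from mv import *
print(apply([4.1,0,0,0,0,0])[0]);s,R=st();print(R.round(3))
E
python3 look.py 23 scene
```

```text
[560.46699466 -65.95637779  69.08551397]
t 27.5 pos [559.3 -65.6  58.8] F [0.9 2.7 7.8] gap -0.5 j [-0.33  0.35  1.73 -0.01  1.1  -1.88]
[[-0.041  0.013  0.999]
 [ 0.002  1.    -0.013]
 [-0.999  0.002 -0.041]]
```

View pics/scene23.png

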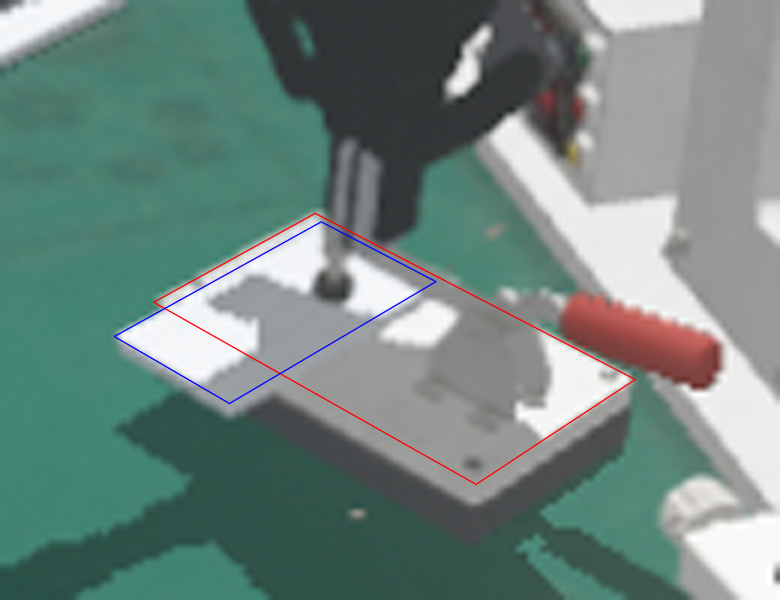

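Call:
play_rows([
  [0.1,0,0,0,0,0,1],
  [0.2,0,0,0,0,0,1],
  [0.3,0,0,0,0,0,1],
  [0.35,0,0,0,0,0,1],
  [0.4,0,0,0,0,0,1],
  [0.4,0,0,0,0,0,1],
  [0.4,0,0,0,0,0,1],
  [0.4,0,0,0,0,0,1],
  [0.4,0,0,0,0,0,1],
  [0.4,0,0,0,0,0,1],
])

```text
t: 28.38
tool_pos: [559.6, -65.6, 58.3]
eef_rot: [0.005, 0.721, -0.004, 0.692]
ft_force: [-10.6, 6.4, 31.2]
finger_gap: -0.1
```

```bash
python3 - <<'E'
from mv import *
s,R=st()
E
python3 look.py 24 scene
```

```text
t 28.38 pos [559.6 -65.6  58.3] F [-10.6   6.4  31.2] gap -0.1 j [-0.32  0.36  1.73 -0.01  1.1  -1.88]
```

View pics/scene24.png

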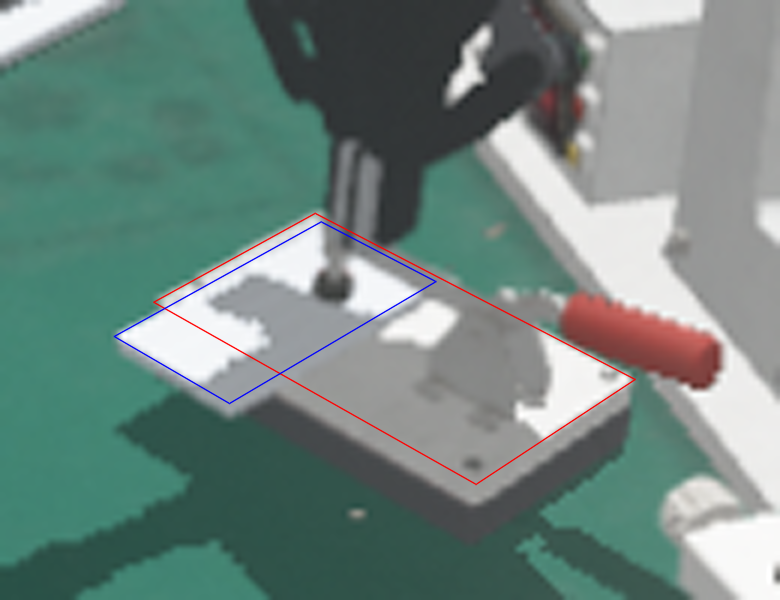

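Call:
play_rows([
  [-0.4,0,0,0,0,0,1],
  [-1.5,0,0,0,0,0,1],
  [-4,0,0,0,0,0,1],
  [-7,0,0,0,0,0,1],
  [-10,0,0,0,0,0,1],
  [-10,0,-3,0,0,0,1],
  [-10,0,-6.5,0,0,0,1],
  [-10,0,-10,0,-0.1,0,1],
  [-10,0,-13,0,-0.2,0,1],
  [-10,0,-13,0,-0.3,0,1],
])

```text
t: 29.27
tool_pos: [431.2, -64.4, 158.9]
eef_rot: [0.004, 0.612, -0.005, 0.791]
ft_force: [-0.0, -0.1, 1.3]
finger_gap: -0.1
```

Call:
play_rows([
  [0,0,0,0,0,0,0],
  [0,0,0,0,0,0,0],
  [0,0,0,0,0,0,0],
  [0,0,0,0,0,0,0],
  [0,0,0,0,0,0,0],
  [0,0,0,0,0,0,0],
  [0,0,0,0,0,0,0],
  [0,0,0,0,0,0,0],
  [0,0,0,0,0,0,0],
  [0,0,0,0,0,0,0],
])

```text
t: 30.1
tool_pos: [432.2, -64.4, 158.3]
eef_rot: [0.005, 0.614, -0.005, 0.789]
ft_force: [-0.5, 0.3, -1.1]
finger_gap: 85.5
```

```bash
python3 - <<'E'
from mv import *
s,R=st()
E
python3 look.py 25 scene top wrist
python3 - <<'E'
from mv import *
p,d,c=load("wrist25");cv2.imwrite("pics/w25.png",p[:,:,::-1])
p,d,c=load("scene25");cv2.imwrite("pics/m25.png",cv2.resize(p[180:270,260:380,::-1],None,fx=6,fy=6,interpolation=cv2.INTER_CUBIC))
E
```

```text
t 30.1 pos [432.2 -64.4 158.3] F [-0.5  0.3 -1.1] gap 85.5 j [-0.51 -0.36  2.25  0.14  1.05 -2.13]
```

View pics/scene25.png

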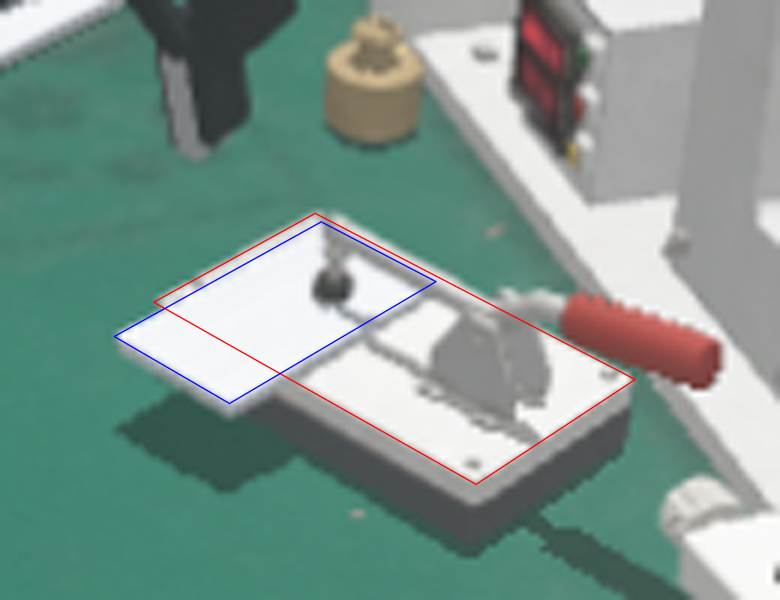

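View pics/w25.png

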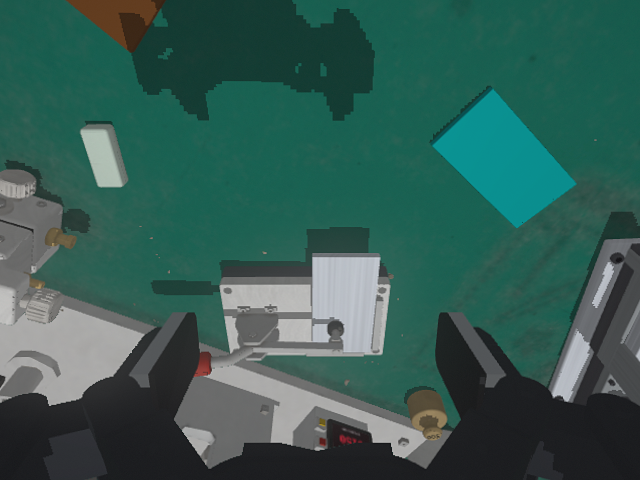

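View pics/m25.png

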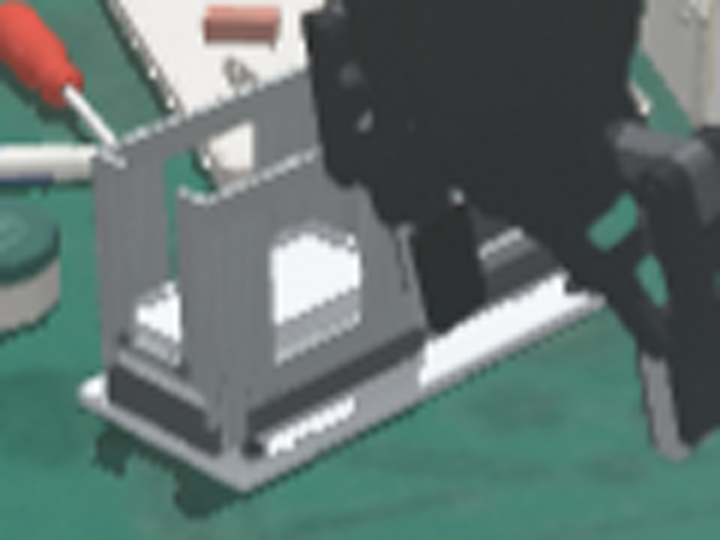

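View pics/top25.png

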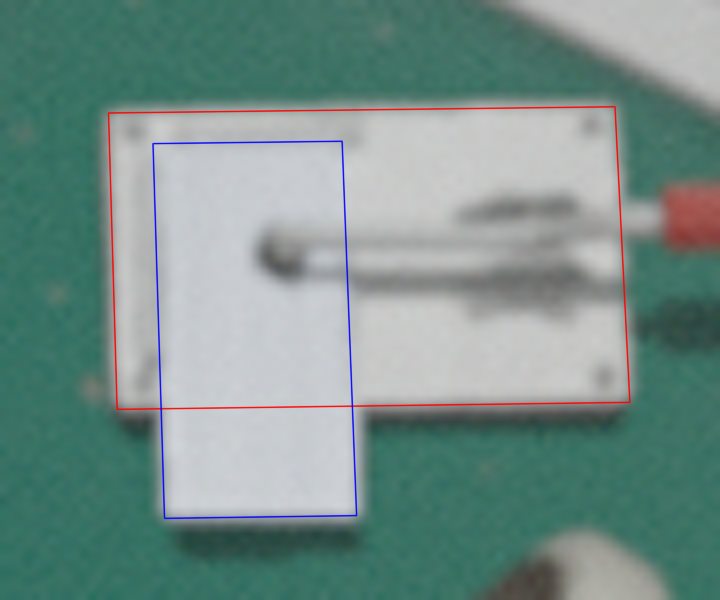

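```bash
python3 - <<'E'
from mv import *
p,d,c=load("wrist25")
cv2.imwrite("pics/w25a.png",cv2.resize(p[245:365,290:400,::-1],None,fx=5,fy=5,interpolation=cv2.INTER_NEAREST))
E
```

```text
(no output)
```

View pics/w25a.png

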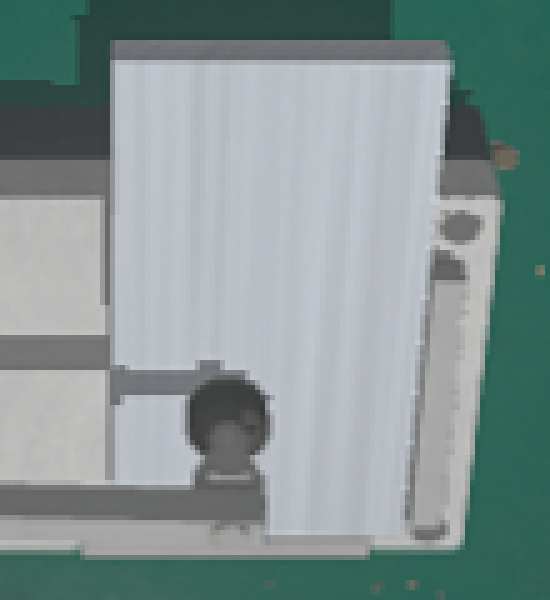

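```bash
python3 - <<'E'
from mv import *
p,d,c=load("top25");a=p[145:265,240:310,::-1];q,_,_=load("top0");b=q[145:265,240:310,::-1]
cv2.imwrite("pics/mt25.png",cv2.resize(np.hstack([b,a]),None,fx=5,fy=5,interpolation=cv2.INTER_CUBIC))
W=cloud(c,d);print(W[205:220,265:275,2].mean())
st()
E
```

```text
61.87677557122315
t 30.25 pos [432.1 -64.4 158.4] F [ 0.1 -0.1 -0.8] gap 85.5 j [-0.51 -0.37  2.25  0.14  1.05 -2.13]
```

View pics/mt25.png

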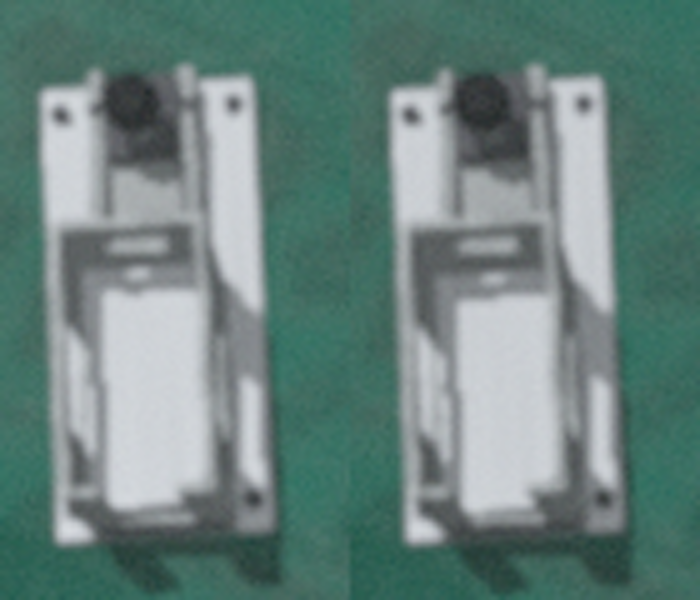

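```bash
python3 - <<'E'
from mv import *
for t in("top0","top25"):
    p,d,c=load(t);W=cloud(c,d);print(np.median(W[210:235,264:276,2]))
manip.job_done()
E
```

```text
53.81993811847785
47.641482006424155
the job is handed in; nothing more can be done
```

The coupon is in the nest against both stop bars with the clamp down on it, and I handed the job in at about 30 s. No verdict was reported, so whether it passed rests on my own checks.

**What I did**
- **Ejecting:** I pushed the ejector slide to its hard stop (about 30 N at the stop) and let it spring back. I then gripped the bottom coupon by its sides and pulled it straight out.
- **Placing:** I slid the coupon into the nest under the raised clamp and pushed it against both stops. The first release left it turned by about 0.04 rad. I gripped it again, released it gently and squared it against the x stop with closed fingers.
- **Clamping:** I pressed the clamp arm down at the stated spot until it stopped hard, with about 31 N and the tip 58 mm above the bench. I expected that height with a 6 mm coupon under the pad. Then I backed the arm clear.

**Last checks**
- **Coupon:** it touches the x stop and the near end of the y stop. A gap of about 1 mm remains at the far end of the y stop, so it is turned by about 0.02 rad (limit 0.05). I estimate its centre is within about 0.5 mm of home.
- **Magazine:** the slide is back at rest. The top of the stack dropped from 53.8 to 47.6 mm, so the other four coupons are in place one thickness lower.
- **Bystanders:** I never reached near the weight, tin or rubber stick. The weight and stick look unmoved in the last pictures; the tin shows only at the edge of one of them.
- **Not measured:** the pad's contact force after I let go of the clamp. I only know it was pressed hard and the arm stayed down.

One disagreement came up: the scene camera's overlay sat a few mm off the other two cameras, so I relied on the top and wrist cameras and on contact.

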